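Put the washed printing blocks away

ROBOT

A 6-joint arm with a two-finger parallel gripper is mounted at the origin on the work surface. World frame = base frame: x ahead of the robot, y to its left, z up, the work surface at z = 0. Lengths are in m, angles in rad, forces in N, time in s.
With the tool pointing down it reaches from about 0.4 to 0.825 m from the base axis. Payload 7 kg.
Tool frame: the origin (TCP) lies between the finger pads; the fingertips stand 8 mm ahead of it and the grasp point (between the pads) lies 11 mm behind it (arm.finger_overhang is the distance from the TCP to the fingertips, in m); z points along the fingers, y is the line along which they close (so a half turn about z gives the same grasp; the last joint's range is limited). The gripper opens to 88 mm and grips with 3 to 60 N. Pads are 19 mm wide; open, the fingers measure 130 mm over their backs; the gripper's body (78 mm by 193 mm) begins 47 mm behind the grasp point.
Start: joints at [-0.889, 0.359, 0.012, 0, -1.224, -0.288], TCP at [0.259, -0.623, 0.235] pointing down, gripper open.
Joint ranges: [-3.07, 3.07], [-1.43, 2.12], [-1.02, 1.25], [-3.03, 1.67], [-3.05, -0], [-3.03, 3.03]. Speed limits (rad/s): [2.39, 2.39, 3.01, 3.14, 3.14, 3.14].

INTERFACE

Orientations are given as [roll, pitch, yaw] about the fixed x, y, z axes, in that order (R = Rz(yaw) Ry(pitch) Rx(roll)).
In Python, from station import arm gives the robot as it stands.
- The arm moves only by the tool move_arm, never from a script. Its argument "rows" is text: rows parted by semicolons, each of 7 numbers parted by spaces: the turn, a rotation vector about the tool's x, y, z in degrees, then the shift along the tool's x, y, z in m, then the finger opening in m, from 0 to 0.0876. A call has 1 to 8 rows; each row shifts and turns the commanded pose from where the row before left it, along the tool's axes as they then stand; what a row does not reach is not made up. A row lasts 1/8 s, in which the tool goes at most 62.5 mm and 10.7 degrees, less where a joint would pass 70% of its speed; a pose out of reach is approached as far as the arm can. A call is refused whole if a number of a shift passes 0.0625 or a number of a turn 10.7, either way. A call with a gripper value outside its range is refused whole. The fingers move at their own pace and stop on an object; "squeeze" is the grip in N (left out, the last holds). Time passes only in rows, so rows that do not move let the fingers close. It gives the time, the measured TCP pose, the force, the opening and the grip force at its end, in the units of the state.
- arm.get_state(): the state, without advancing time (a new reading comes with each control period).
- arm.grab_frame(name): name is "side" or "top"; returns (picture, depth): 400x640x3 uint8, blue, green, red; 400x640 float32, m along the optical axis (not along the pixel's ray), 0 where there is no reading.
- arm.camera_model(name): a dict with "mtx" (3x3 intrinsics, pixels), "camera_from_world" (4x4, takes a point from world to camera coordinates). Camera axes: x right, y down, z forward; pixel columns grow to the right and rows downward; lengths in m; the calibration is good to about 2 mm. A picture is of the moment at which its call begins. camera_model takes no time and is no camera call.
- arm.job_done(): hands the job in; it is judged then, once.
The state is a dict: "t": time; "q": joint angles; "qd": joint speeds; "joint_efforts": joint torques, N m; "eef_pos": TCP position; "ee_rot": TCP orientation; "force": force on the tool from outside, world axes, zero at the start; "moment": the same for the moment, N m; "width": finger opening in m; "gripper_force": force on a finger pad.
Only numpy, scipy, OpenCV 4.12 (cv2) and the standard library are available. Lean on these libraries where they do the work, as an engineer would, in place of code of your own. Each camera call takes 0.05 s, during which the arm holds its last target. There are 200 camera calls.

TASK

Put the washed printing blocks away: fit every block lying on the metal wash tray into its own recess of the wooden fitted tray, turned so that it drops in flat, and then push the hold-down bar fully home over them. Take the two L-shaped corner blocks out of the drip rack and hang them on the pegs of the drying stand, one on each peg and each by the hole that makes it hang level. Leave the water bowl, the spray bottle and the brush jar where they stand.

Things in the scene. Friction and masses are not known exactly. Their poses are not given: they have to be found in the camera images.
- tray: fitted wooden tray, fixed; origin on the table under the middle of its recess field, z up. Field 136 mm (x) by 102 mm (y): four shaped recesses in one interlocking pattern, floor at 6 mm, walls and 3 mm ribs to 16 mm above the table; each is 2 mm wider all round than its block. Along x = 0 an arm reaches to y = +215 mm with the runner (30 mm wide, top at 24.5 mm) of the hold-down bar
- bar (a joint): hold-down bar, steel strip 16 mm wide, 4 mm thick, sliding over the tray along x = 0, underside at 24.5 mm (blocks lying flat reach 22 mm). In m: 0 = drawn out to +y, clear of the recesses; 0.125 = fully home (slid to -y, across all four recesses). Starts at 0 to 0.015. Takes 2 to 3 N, stays where left; a block not down, or a block's grip on its line, stops it
- bar_grip (a point): centre of the bar's dark wooden hand grip: 16 mm (tray x) by 22 mm (tray y), from 28.5 to 58.5 mm above the table; axes are the tray's. Bar home: it is at tray y = +73 mm, against a steel bridge (28 mm wide in x, top at 35 mm, y 51 to 62 mm); a like bridge, the keeper, stands on the -y wall at y = -56 mm
- ell_grip (a point): L-shaped wooden printing block, lying back up on the wash tray (its floor at 3 mm). Outline from above, in this point's x, y in mm: long arm x -13.5 to 13.5, y -30.5 to 64.5; foot x -47.5 to -13.5, y -30.5 to -3.5. Grip on the back: dark stub 16 x 16 mm, 26 mm tall, on the 16 mm thick body. This point: the grip's centre, 29 mm above the underside; z up.
- short_grip (a point): short straight printing block on the wash tray. Outline in mm: x -52.5 to 8.5, y -13.5 to 13.5: the grip is at one end. Grip on the back: dark stub 16 x 16 mm, 26 mm tall, on the 16 mm thick body. This point: the grip's centre, 29 mm above the underside; z up.
- long_grip (a point): long straight printing block on the wash tray. Outline in mm: x -32.5 to 62.5, y -13.5 to 13.5: the grip is off its middle. Grip on the back: dark stub 16 x 16 mm, 26 mm tall, on the 16 mm thick body. This point: the grip's centre, 29 mm above the underside; z up.
- angle_grip (a point): small angle-shaped printing block on the wash tray. Outline in mm: arm x -18.5 to 42.5, y -19.5 to 7.5; second arm x -18.5 to 8.5, y 7.5 to 41.5. Grip on the back: dark stub 16 x 16 mm, 26 mm tall, on the 16 mm thick body. This point: the grip's centre, 29 mm above the underside; z up.
- ell_home (a point): where ell_grip belongs when that block lies flat in its recess: 35 mm above the table; axes are the tray's, and the block's are then parallel to them. 
- short_home (a point): where short_grip belongs when that block lies flat in its recess: 35 mm above the table; axes are the tray's, and the block's are then parallel to them. 
- short_home2 (a point): where short_grip lies if the short block is put into its recess the other way round (half a turn), which is just as good
- long_home (a point): where long_grip belongs when that block lies flat in its recess: 35 mm above the table; axes are the tray's, and the block's are then parallel to them. (The other way round its grip would stand on the bar's line.)
- angle_home (a point): where angle_grip belongs when that block lies flat in its recess: 35 mm above the table; axes are the tray's, and the block's are then parallel to them. 
- corner_a_mid (a point): L-shaped corner printing block: one even board 14 mm thick (y), about 130 g, upright in a slot of the drip rack, z up, 110 mm tall: foot x -65 to 65 mm, 45 mm high; above it the upright part, x -65 to 20 mm, to the top. Three through holes (axis y) 15 mm wide, 84 mm above the underside, at x = -50.2, -30.2, -10.2 mm. This point: middle of the 130 x 14 x 110 mm extent, 55 mm above the underside
- corner_b_mid (a point): L-shaped corner printing block: one even board 14 mm thick (y), about 130 g, upright in a slot of the drip rack, z up, 110 mm tall: foot x -75 to 75 mm, 35 mm high; above it the upright part, x -75 to 17 mm, to the top. Three through holes (axis y) 15 mm wide, 84 mm above the underside, at x = -36.5, -16.5, 3.5 mm. This point: middle of the 150 x 14 x 110 mm extent, 55 mm above the underside
- rack: wooden drip rack, fixed, 110 x 125 mm, origin on the table under its middle: two slots along its x, 18 mm wide and 30 mm deep, floors 10 mm above the table, at y = -33.5 and +33.5 mm; its cheeks end 40 mm above the table
- stand: wooden drying stand, fixed: base 130 x 270 mm, 18 mm high; two posts at y = +95 and -95 mm, 227 mm tall, 24 mm deep; a cross rail between them; origin on the table under its middle. From each post a steel peg 8 mm thick, 70 mm long sticks out to the stand's -x, rising 5 degrees to its tip; it leaves the post's face (x = -12 mm) 215 mm above the table
- peg1 (a point): point on the axis of the peg at stand y = +95 mm, 45 mm out from the post's face, 25 mm short of the tip, 219 mm above the table; axes are the stand's
- peg2 (a point): point on the axis of the peg at stand y = -95 mm, 45 mm out from the post's face, 25 mm short of the tip, 219 mm above the table; axes are the stand's
- bowl: blue-glazed porcelain water bowl, 124 mm wide, 55 mm high, origin under its middle; bystander
- sprayer: clear spray bottle, 180 mm tall, origin under its middle; bystander
- brushjar: glass jar of brushes, 68 mm wide, about 225 mm tall with the brushes, origin under its middle; bystander
Mind the look-alikes: they are no part of the job. What is shaped like the part that bears corner_b_mid but red or yellow is not meant.

How it is judged:
On the way, in this order (a step that is already met when the one before it is completed fails the run):
1. every block that is there lies flat in its own recess (horizontal distance between ell_grip and ell_home below 0.0045 m and height (world z) of each of ell_grip, short_grip, long_grip, angle_grip below 0.038 m and angle between each of ell_grip, short_grip, long_grip, angle_grip's own z axis and vertical below 0.06 rad and angle between the x axis of each of ell_grip, short_grip, long_grip, angle_grip and the x axis of tray, either way round below 0.12 rad and (horizontal distance between short_grip and short_home below 0.0045 m or horizontal distance between short_grip and short_home2 below 0.0045 m) and horizontal distance between long_grip and long_home below 0.0045 m and horizontal distance between angle_grip and angle_home below 0.0045 m), for 0.2 s.
2. the hold-down bar is pushed fully home (value of joint bar above 0.12 m), for 0.2 s.
At the end, for the whole second after the job is handed in: Every block present lies flat in its recess (grip within 4.5 mm of its place, squared within 0.12 rad), the bar is within 5 mm of its stop, and the corner blocks hang at rest, one on each peg, by the hole over their centre of mass, level within 0.12 rad; bystanders not moved over 20 mm (all of step 1 and value of joint bar above 0.12 m and (((x of peg1 in the frame of corner_a_mid between -0.0177 and -0.0027 m and y of peg1 in the frame of corner_a_mid between -0.04 and 0.04 m and z of peg1 in the frame of corner_a_mid between 0.021 and 0.041 m and height (world z) of corner_a_mid above 0.16 m and angle between corner_a_mid's own z axis and vertical below 0.12 rad) and (x of peg2 in the frame of corner_b_mid between -0.024 and -0.009 m and y of peg2 in the frame of corner_b_mid between -0.04 and 0.04 m and z of peg2 in the frame of corner_b_mid between 0.021 and 0.041 m and height (world z) of corner_b_mid above 0.16 m and angle between corner_b_mid's own z axis and vertical below 0.12 rad)) or ((x of peg2 in the frame of corner_a_mid between -0.0177 and -0.0027 m and y of peg2 in the frame of corner_a_mid between -0.04 and 0.04 m and z of peg2 in the frame of corner_a_mid between 0.021 and 0.041 m and height (world z) of corner_a_mid above 0.16 m and angle between corner_a_mid's own z axis and vertical below 0.12 rad) and (x of peg1 in the frame of corner_b_mid between -0.024 and -0.009 m and y of peg1 in the frame of corner_b_mid between -0.04 and 0.04 m and z of peg1 in the frame of corner_b_mid between 0.021 and 0.041 m and height (world z) of corner_b_mid above 0.16 m and angle between corner_b_mid's own z axis and vertical below 0.12 rad))) and linear speed of each of corner_a, corner_b below 0.03 m/s and angular speed of each of corner_a, corner_b below 0.4 rad/s); the robot touches nothing.
It fails at once if the bowl, spray bottle or brush jar is moved by more than 20 mm (distance of any of bowl, sprayer, brushjar from where it was at the start of the episode above 0.02 m).
Of ell, short, long, angle only 3 to 4 are there at a start; the rules pass over those that are not, and their reading is None.
At some moment in a run one of ell, short, long, angle may be knocked a few centimetres aside while the robot is not near it.
It also fails if it takes over 200 s, if anything falls off the work surface, if the arm or the gripper's body presses on something with over 40 N, if the wrist force passes 120 N, or if a joint passes its speed limit or range.

## Working session

There is one attempt and no reset: what is moved stays moved. The work goes in short steps, Python scripts to look and compute and a tool call to move; the robot and the scene stay as the last step left them, time stands still between calls to the robot, and variables do not carry over. Pictures are saved under pics/ and viewed, at most 14 in all, crops included, and the job is handed in when it is done.

Besides the shell and the picture viewer there is one more tool, called after "Request:" by a JSON object that holds its "op" and its "data", one argument or row to a line. move_arm: Moves the arm, as the interface text tells. Its arguments: {"type":"object","properties":{"rows":{"type":"string"},"squeeze":{"type":"number"}},"required":["rows"]}

```bash
ls; mkdir -p pics; python3 - <<'E'
from station import arm
import cv2,numpy as np
for n in("top","side"):
    im,d=arm.grab_frame(n); cv2.imwrite(f"pics/{n}0.png",im); np.save(f"pics/{n}0.npy",d)
    m=arm.camera_model(n); print(n,m["mtx"].tolist(),np.round(m["camera_from_world"],4).tolist())
print(arm.get_state())
E
```

```text
pics
top [[456.82775462641035, 0.0, 315.57846827567755], [0.0, 456.82775462641035, 196.18381413833401], [0.0, 0.0, 1.0]] [[0.0188, -0.9998, -0.0023, 0.0595], [-0.9957, -0.0185, -0.0909, 0.5417], [0.0908, 0.004, -0.9959, 1.321], [0.0, 0.0, 0.0, 1.0]]
side [[476.8531315188327, 0.0, 309.5726366387201], [0.0, 476.8531315188327, 203.16636497782204], [0.0, 0.0, 1.0]] [[-0.9964, -0.0824, -0.0203, 0.5179], [-0.0373, 0.64, -0.7675, 0.0999], [0.0763, -0.764, -0.6407, 1.563], [0.0, 0.0, 0.0, 1.0]]
{'t': 0.1, 'q': array([-8.88891352e-01,  3.59330426e-01,  1.11610144e-02, -3.24797160e-04,
       -1.22410103e+00, -2.88092630e-01]), 'qd': array([ 0.00060334, -0.00144579,  0.00183963, -0.00020008,  0.00090601,
       -0.00021704]), 'joint_efforts': array([-7.59136801e-04, -5.84161556e+01,  2.93751687e+01,  7.01552957e+00,
        1.01834658e-02, -5.82473717e-05]), 'eef_pos': array([ 0.25881975, -0.62294856,  0.23370822]), 'ee_rot': array([ 3.14009253e+00, -1.26108955e-04, -2.74789080e+00]), 'force': array([ 0.43291569, -0.05568873,  0.10694165]), 'moment': array([-0.01405707,  0.03252377, -0.00205076]), 'gripper_force': 0.0, 'width': 0.08761278016998345}
```

View pics/top0.png

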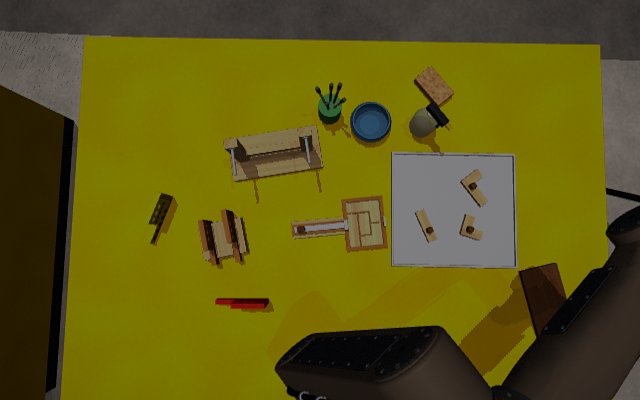

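View pics/side0.png

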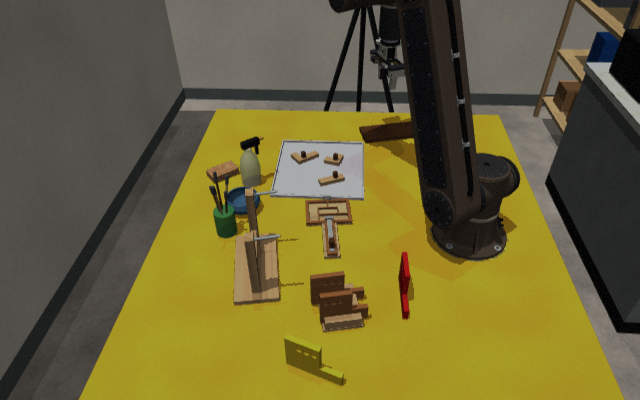

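Top view: three blocks are on the wash tray: ell (472,187), short (426,225) and angle (470,229). The long block seems absent. The fitted tray is at (365,222) with the bar grip at (300,230), the rack at (222,238) and the stand at (275,153). I'll rectify the views at higher scale.

```bash
cat > h.py <<'E'
from station import arm
import cv2,numpy as np
from scipy.spatial.transform import Rotation as R
def rect(n,im,z,x0,x1,y0,y1,s):
    """rectified view of plane z: image right = -y, down = -x, s px per m"""
    m=arm.camera_model(n);P=m["mtx"]@np.asarray(m["camera_from_world"])[:3]
    H=np.c_[P[:,0],P[:,1],P[:,2]*z+P[:,3]]
    A=np.array([[0,-1/s,x1],[-1/s,0,y1],[0,0,1]])
    return cv2.warpPerspective(im,H@A,(int((y1-y0)*s),int((x1-x0)*s)),flags=cv2.INTER_CUBIC|cv2.WARP_INVERSE_MAP)
def cloud(n,d):
    m=arm.camera_model(n);K=m["mtx"];T=np.asarray(m["camera_from_world"])
    v,u=np.mgrid[:400,:640]
    p=np.stack([(u-K[0,2])/K[0,0]*d,(v-K[1,2])/K[1,1]*d,d],-1)
    w=(p-T[:3,3])@T[:3,:3]
    w[d<=0]=np.nan
    return w
def px(n,p):
    m=arm.camera_model(n);T=np.asarray(m["camera_from_world"])
    c=T[:3,:3]@np.asarray(p,float)+T[:3,3];q=m["mtx"]@c;return q[:2]/q[2]
E
python3 - <<'E'
from h import *
im=cv2.imread("pics/top0.png");d=np.load("pics/top0.npy");w=cloud("top",d)
b=cv2.convertScaleAbs(im,alpha=1.8)
# approx extents
for nm,(u,v) in dict(ell=(472,187),short=(430,230),ang=(470,229),tray=(365,222),bargrip=(300,230),rack=(222,238),stand=(275,153),bowl=(371,121),spray=(425,122),jar=(330,108),table=(450,80),wash=(405,170),red=(242,302)).items(): print(nm,np.round(w[v,u],4))
cv2.imwrite("pics/c1.png",np.hstack([cv2.resize(b[145:275,385:525],None,fx=4,fy=4,interpolation=cv2.INTER_CUBIC)]))
a=cv2.resize(b[185:275,190:390],None,fx=4,fy=4,interpolation=cv2.INTER_CUBIC)
cv2.imwrite("pics/c2.png",a)
E
```

```text
ell [ 0.5738 -0.3839  0.0459]
short [ 0.447  -0.2614  0.0466]
ang [ 0.452  -0.3773  0.0438]
tray [ 0.468  -0.0788  0.004 ]
bargrip [0.4397 0.112  0.0616]
rack [0.4128 0.3379 0.0384]
stand [0.668  0.193  0.0201]
bowl [ 0.7739 -0.0939  0.007 ]
spray [ 0.7448 -0.2311  0.1178]
jar [0.788  0.0329 0.0895]
table [ 0.908  -0.3357  0.0012]
wash [ 0.6252 -0.1961  0.0115]
red [0.2372 0.2679 0.0765]
```

View pics/c1.png

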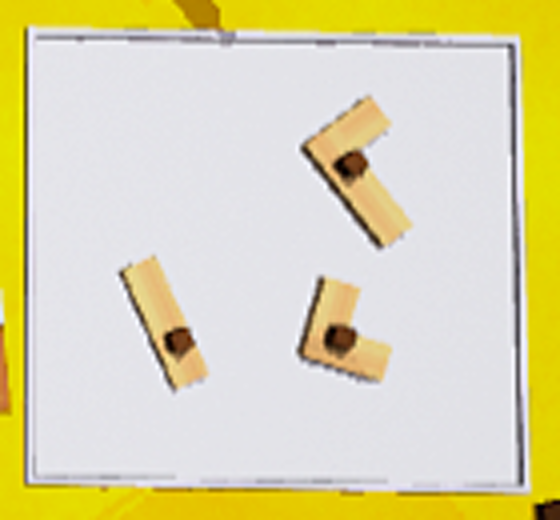

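View pics/c2.png

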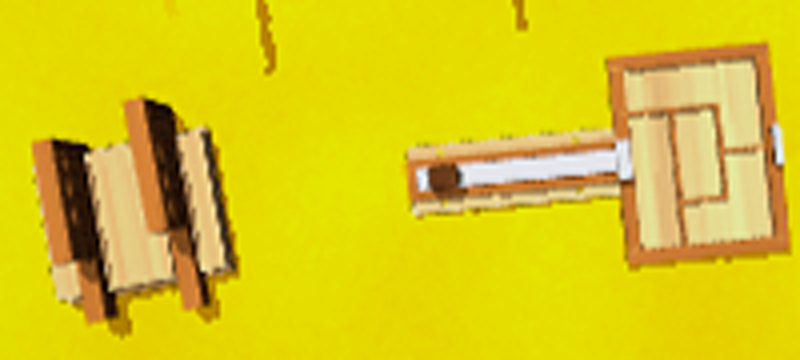

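Crop 1: the straight block spans (122,270)–(175,390), about 95 mm, so it is the long one and short is absent. The top-right block is ell (95×61 mm), the bottom one is angle. Crop 2: the tray's +y points image-left and its +x image-up. The recess cells are 34 mm, which gives ell_home (51,-17), long_home (-32,34) and angle_home (-46,-28).

```bash
cat > fit.py <<'E'
from h import *
from scipy.optimize import minimize
S=8
def hull(M,n,pts):
    m=arm.camera_model(n);T=np.asarray(m["camera_from_world"])
    c=np.asarray(pts)@T[:3,:3].T+T[:3,3];q=c@m["mtx"].T
    return cv2.convexHull(((q[:,:2]/q[:,2:])).astype(np.float32))[:,0]
def box(x0,x1,y0,y1,z0,z1,p):
    a=np.array([[x,y,z] for x in(x0,x1) for y in(y0,y1) for z in(z0,z1)],float)
    c,s=np.cos(p[2]),np.sin(p[2])
    return np.c_[a[:,0]*c-a[:,1]*s+p[0],a[:,0]*s+a[:,1]*c+p[1],a[:,2]]
def fill(n,boxes,p,roi):
    u0,u1,v0,v1=roi;M=np.zeros(((v1-v0)*S,(u1-u0)*S),np.uint8)
    for b in boxes:
        h=hull(None,n,box(*b,p));h=((h-[u0,v0]+.5)*S-.5)
        cv2.fillConvexPoly(M,np.round(h*16).astype(np.int32),255,shift=4)
    return M
def down(M): return cv2.resize(M,None,fx=1/S,fy=1/S,interpolation=cv2.INTER_AREA).astype(float)/255
def roi_of(n,p,r,z=.02):
    c=px(n,[p[0],p[1],z]);k=r*480/1.2
    return (max(0,int(c[0]-k)),min(640,int(c[0]+k)),max(0,int(c[1]-k)),min(400,int(c[1]+k)))
mm=lambda L:[tuple(v/1000 for v in b) for b in L]
BL=dict(ell=mm([(-13.5,13.5,-30.5,64.5,0,16),(-47.5,-13.5,-30.5,-3.5,0,16),(-8,8,-8,8,16,42)]),
 short=mm([(-52.5,8.5,-13.5,13.5,0,16),(-8,8,-8,8,16,42)]),
 long=mm([(-32.5,62.5,-13.5,13.5,0,16),(-8,8,-8,8,16,42)]),
 angle=mm([(-18.5,42.5,-19.5,7.5,0,16),(-18.5,8.5,7.5,41.5,0,16),(-8,8,-8,8,16,42)]))
def soft(im,lo=40,hi=110):
    sat=cv2.cvtColor(im,cv2.COLOR_BGR2HSV)[...,1].astype(float)
    return np.clip((sat-lo)/(hi-lo),0,1)
def opt(f,p0,sc):
    best=None
    for dy in(0,.15,-.15):
        s=np.eye(len(p0)+1,len(p0))[::-1]*sc*1.0
        st=np.array(p0,float)+0;st[2]+=dy
        r=minimize(f,st,method="Nelder-Mead",options=dict(initial_simplex=st+np.vstack([np.zeros(len(p0)),np.diag(sc)]),xatol=2e-4,fatol=1e-3))
        r=minimize(f,r.x,method="Nelder-Mead",options=dict(initial_simplex=r.x+np.vstack([np.zeros(len(p0)),np.diag(sc)*.3]),xatol=1e-4,fatol=1e-3))
        if best is None or r.fun<best.fun: best=r
    return best
def fitblock(name,p0,ims,z0=.003,cams=("top","side")):
    bx=[b[:4]+(b[4]+z0,b[5]+z0) for b in BL[name]]
    rr={n:roi_of(n,p0,.085) for n in cams}
    def f(p):
        e=0
        for n in cams:
            u0,u1,v0,v1=rr[n]; t=soft(ims[n])[v0:v1,u0:u1]; e+=np.abs(down(fill(n,bx,p,rr[n]))-t).sum()
        return e
    return opt(f,p0,[.012,.012,.25])
E
python3 - <<'E'
from fit import *
ims={n:cv2.imread(f"pics/{n}0.png") for n in("top","side")}
for nm,p0 in dict(ell=(.573,-.384,.6),long=(.447,-.261,.2+.2),angle=(.452,-.377,-.2)).items():
    best=None
    for k in range(8):
        r0=fitblock(nm,(p0[0],p0[1],k*np.pi/4),ims,cams=("top",))
        if best is None or r0.fun<best.fun: best=r0
    rs=fitblock(nm,best.x,ims,cams=("side",)); rb=fitblock(nm,best.x,ims)
    for r in(best,rs,rb): print(nm,np.round(r.x,4),round(r.fun,1))
# tray
n="top";im=ims[n];hsv=cv2.cvtColor(im,cv2.COLOR_BGR2HSV)
for nm,(u,v) in dict(rim=(366,197),rim2=(384,225),floor=(372,215),yel=(420,290)).items(): print(nm,im[v,u],hsv[v,u])
E
```

```text
Traceback (most recent call last):
  File "fit.py", line 47, in fitblock
    return opt(f,p0,[.012,.012,.25])
  File "fit.py", line 36, in opt
    r=minimize(f,r.x,method="Nelder-Mead",options=dict(initial_simplex=r.x+np.vstack([np.zeros(len(p0)),np.diag(sc)*.3]),xatol=1e-4,fatol=1e-3))
  File "fit.py", line 45, in f
    u0,u1,v0,v1=rr[n]; t=soft(ims[n])[v0:v1,u0:u1]; e+=np.abs(down(fill(n,bx,p,rr[n]))-t).sum()
                                                                   ~~~~^^^^^^^^^^^^^^
  File "fit.py", line 15, in fill
    h=hull(None,n,box(*b,p));h=((h-[u0,v0]+.5)*S-.5)
  File "fit.py", line 5, in hull
    m=arm.camera_model(n);T=np.asarray(m["camera_from_world"])
ValueError: time passes only in moves, steps and waits
```

```bash
cat >> h.py <<'E'
import pickle,os
if not os.path.exists("cam.pkl"): pickle.dump({n:{k:np.asarray(v) for k,v in arm.camera_model(n).items() if k in("mtx","camera_from_world")} for n in("top","side")},open("cam.pkl","wb"))
_C=pickle.load(open("cam.pkl","rb"))
class _A: pass
_arm=arm
class A:
    def camera_model(s,n): return _C[n]
    def __getattr__(s,k): return getattr(_arm,k)
arm=A()
E
cat > run1.py <<'E'
from fit import *
ims={n:cv2.imread(f"pics/{n}0.png") for n in("top","side")}
for nm,p0 in dict(ell=(.573,-.384,2.25),long=(.447,-.261,.49),angle=(.452,-.377,-1.80)).items():
    for c in(("top",),("side",),("top","side")):
        r=fitblock(nm,p0,ims,cams=c); print(nm,c,np.round(r.x,4),round(r.fun,1))
im=ims["top"];hsv=cv2.cvtColor(im,cv2.COLOR_BGR2HSV)
for nm,(u,v) in dict(rim=(366,197),rim2=(384,225),floor=(372,215),yel=(420,290)).items(): print(nm,im[v,u],hsv[v,u])
E
timeout 300 python3 run1.py
```

```text
ell ('top',) [ 0.5804 -0.39    2.2146] 115.0
ell ('side',) [ 0.5763 -0.3912  2.2685] 1828.6
ell ('top', 'side') [ 0.5791 -0.3894  2.2333] 1947.6
long ('top',) [ 0.4486 -0.2627  0.4291] 43.8
long ('side',) [ 0.4472 -0.2637  0.5014] 1291.4
long ('top', 'side') [ 0.4482 -0.2633  0.4269] 1337.1
angle ('top',) [ 0.452  -0.3808 -1.8393] 172.1
angle ('side',) [ 0.4492 -0.3807 -1.7649] 1731.7
angle ('top', 'side') [ 0.4513 -0.3807 -1.83  ] 1909.0
rim [ 21  76 115] [ 18 208 115]
rim2 [118 117 115] [100   6 118]
floor [ 81 121 127] [ 26  92 127]
yel [  0 110 127] [ 26 255 127]
```

```bash
cat >> fit.py <<'E'
def tmask(im,n,bx,p0,lo,hi):
    t=soft(im,lo,hi); roi=(0,640,0,400)
    m=down(fill(n,bx,p0,roi))>.5
    k,l=cv2.connectedComponents((t>.4).astype(np.uint8))
    c=np.bincount(l[m],minlength=k);c[0]=0
    keep=cv2.dilate((l==c.argmax()).astype(np.uint8),np.ones((5,5)))
    return t*keep
def fitblock(name,p0,ims,z0=.003,cams=("top","side"),lo=20,hi=85):
    bx=[b[:4]+(b[4]+z0,b[5]+z0) for b in BL[name]]
    rr={n:roi_of(n,p0,.11) for n in cams}; T={n:tmask(ims[n],n,bx,p0,lo,hi) for n in cams}
    def f(p): 
        return sum(np.abs(down(fill(n,bx,p,rr[n]))-T[n][rr[n][2]:rr[n][3],rr[n][0]:rr[n][1]]).sum() for n in cams)
    return opt(f,p0,[.012,.012,.25])
RX=[(-66.5,66.5),(-49.5,49.5)]
CELLS=dict(ell=[(35.5,66.5,-49.5,49.5),(1.5,35.5,-49.5,-18.5)],long=[(-66.5,32.5,18.5,49.5)],
  angle=[(-66.5,-1.5,-49.5,-18.5),(-66.5,-35.5,-18.5,15.5)],short=[(-32.5,32.5,-15.5,15.5)])
def fittray(n,im,p0,wall0=10):
    """brown walls vs pale recess floors; free: x,y,yaw,wall thickness"""
    roi=roi_of(n,p0,.13); u0,u1,v0,v1=roi
    hsv=cv2.cvtColor(im,cv2.COLOR_BGR2HSV).astype(float)
    f_=lambda b:im[...,0].astype(float)
    pale=np.clip((im[...,0].astype(float)-25)/(75-25),0,1)[v0:v1,u0:u1]  # blue channel: floors high, walls & table low
    c0=mm([(-66.5,66.5,-49.5,49.5,.0,.0)])
    wt=down(fill(n,mm([(-71,71,-53,53,16,16)]),p0,roi))
    def f(p):
        M=np.zeros(((v1-v0)*S,(u1-u0)*S),np.uint8)
        a=fill(n,mm([c+(16,16) for L in CELLS.values() for c in L]),p,roi)
        b=fill(n,mm([c+(6,6) for L in CELLS.values() for c in L]),p,roi)
        return (np.abs(down(a&b)-pale)*wt).sum()
    return opt(f,p0,[.01,.01,.08])
E
cat > run1.py <<'E'
from fit import *
ims={n:cv2.imread(f"pics/{n}0.png") for n in("top","side")}
sat=cv2.cvtColor(ims["top"],cv2.COLOR_BGR2HSV)[...,1]
print("sat white",sat[175:178,400:404].ravel(),"wood",sat[218,423],"stub",sat[229:231,429:431].ravel())
for nm,p0 in dict(ell=(.580,-.390,2.21),long=(.4486,-.2627,.43),angle=(.452,-.381,-1.84)).items():
    for c in(("top",),("side",),("top","side")):
        r=fitblock(nm,p0,ims,cams=c); print(nm,c,np.round(r.x,4),round(r.fun,1))
for n in("top","side"):
    r=fittray(n,ims[n],(.465,-.075,.04)); print("tray",n,np.round(r.x,4),r.fun)
E
timeout 400 python3 run1.py
```

```text
sat white [6 6 6 6 6 8 8 6 6 6 8 6] wood 116 stub [190 188 194 188]
ell ('top',) [ 0.5797 -0.39    2.2285] 27.0
ell ('side',) [ 0.5768 -0.389   2.2242] 30.2
ell ('top', 'side') [ 0.5792 -0.39    2.2283] 63.4
long ('top',) [ 0.4483 -0.2633  0.4294] 23.7
long ('side',) [ 0.4463 -0.2628  0.4641] 29.6
long ('top', 'side') [ 0.4482 -0.263   0.4264] 57.6
angle ('top',) [ 0.4523 -0.3804 -1.8618] 21.2
angle ('side',) [ 0.4499 -0.3797 -1.8177] 19.5
angle ('top', 'side') [ 0.4518 -0.3806 -1.8506] 47.6
tray top [ 0.4648 -0.0751  0.1173] 117.53151864667436
tray side [ 0.4636 -0.0736  0.0815] 143.64588850442138
```

```bash
cat > go.py <<'E'
import sys
from h import *
x,y,z,yaw=map(float,sys.argv[1:5])
s=_arm.get_state();r,p,w=s["ee_rot"];T=R.from_euler("xyz",[r,p,w])
d=(yaw-w+np.pi)%(2*np.pi)-np.pi
G=R.from_euler("xyz",[np.pi,0,yaw]); rv=np.degrees((T.inv()*G).as_rotvec())
dp=np.array([x,y,z])-s["eef_pos"]
print("t",round(s["t"],2),"pos",np.round(s["eef_pos"],4),"yaw",round(w,4),"w",round(s["width"],4),"F",np.round(s["force"],1),"q6",round(s["q"][5],2),"q1",round(s["q"][0],2))
print("turn",np.round(rv,2),"shift in FINAL tool axes",np.round(G.inv().apply(dp),4),"| in current",np.round(T.inv().apply(dp),4))
E
python3 go.py 0.5783 -0.3895 0.1 -0.915
cat > run2.py <<'E'
from fit import *
ims={n:cv2.imread(f"pics/{n}0.png") for n in("top","side")}
out=[]
for n in("top","side"):
    # rectified tray-frame view z=16, 4px/mm? 3
    P=_C[n]["mtx"]@_C[n]["camera_from_world"][:3];x,y,w=.4645,-.0745,.12;s=2500
    H=np.c_[P[:,0],P[:,1],P[:,2]*.016+P[:,3]]
    B=np.array([[np.cos(w),-np.sin(w),x],[np.sin(w),np.cos(w),y],[0,0,1]])
    A_=np.array([[0,-1/s,.08],[-1/s,0,.08],[0,0,1]])
    im=cv2.warpPerspective(ims[n],H@B@A_,(400,400),flags=cv2.INTER_CUBIC|cv2.WARP_INVERSE_MAP)
    im=cv2.convertScaleAbs(im,alpha=1.8)
    for L in CELLS.values():
        for c in L:
            a,b,c2,d=[v/1000 for v in c]
            cv2.rectangle(im,(int((.08-d)*s),int((.08-b)*s)),(int((.08-c2)*s),int((.08-a)*s)),(255,0,255),1)
    out.append(im)
cv2.imwrite("pics/tr.png",np.hstack(out))
E
python3 run2.py
```

```text
Traceback (most recent call last):
  File "go.py", line 4, in <module>
    s=_arm.get_state();r,p,w=s["ee_rot"];T=R.from_euler("xyz",[r,p,w])
      ^^^^
NameError: name '_arm' is not defined. Did you mean: 'arm'?
Traceback (most recent call last):
  File "run2.py", line 6, in <module>
    P=_C[n]["mtx"]@_C[n]["camera_from_world"][:3];x,y,w=.4645,-.0745,.12;s=2500
      ^^
NameError: name '_C' is not defined
```

```bash
sed -i 's/_arm\.get/arm.get/' go.py; sed -i 's/_C\b/arm.camera_model(n)/g; s/arm.camera_model(n)\[n\]/arm.camera_model(n)/g' run2.py
python3 go.py 0.5783 -0.3895 0.1 -0.915;python3 run2.py
```

```text
t 0.1 pos [ 0.2588 -0.6229  0.2337] yaw -2.7479 w 0.0876 F [ 0.4 -0.1  0.1] q6 -0.29 q1 -0.89
turn [ 7.0000e-02  7.0000e-02 -1.0502e+02] shift in FINAL tool axes [ 0.0098 -0.3956  0.1337] | in current [-0.3846  0.0928  0.1338]
```

View pics/tr.png

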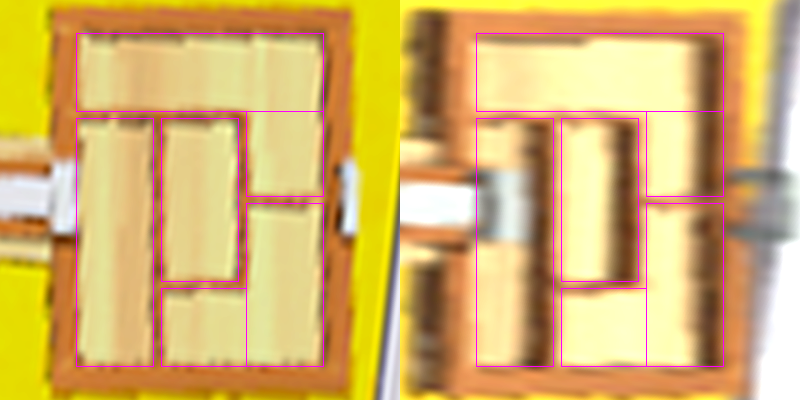

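The recess outlines overlay well at tray pose (0.4645,-0.0745,0.12). The right (side) panel suggests about 1.5 mm less in x. I'll move to the ell block.

Request:
{"op": "move_arm", "data": {
  "rows": "0 0 0 -0.048 0.0116 0.008 0.05; 0 0 0 -0.048 0.0116 0.008 0.05; 0 0 0 -0.048 0.0116 0.008 0.05; 0 0 0 -0.048 0.0116 0.008 0.05; 0 0 0 -0.048 0.0116 0.008 0.05; 0 0 0 -0.048 0.0116 0.008 0.05; 0 0 0 -0.048 0.0116 0.008 0.05; 0 0 0 -0.048 0.0116 0.008 0.05",
  "squeeze": 25
}}

```text
t: 1.1
eef_pos: [0.579, -0.3891, 0.1699]
ee_rot: [3.141, -0.001, -2.748]
force: [0.6, 0.2, 0.3]
width: 0.0503
gripper_force: 0.0
```

Request:
{"op": "move_arm", "data": {
  "rows": "0 0 -10.5 0 0 0 0.05; 0 0 -10.5 0 0 0 0.05; 0 0 -10.5 0 0 0 0.05; 0 0 -10.5 0 0 0 0.05; 0 0 -10.5 0 0 0 0.05; 0 0 -10.5 0 0 0 0.05; 0 0 -10.5 0 0 0 0.05; 0 0 -10.5 0 0 0 0.05"
}}

```text
t: 2.1
eef_pos: [0.5777, -0.3901, 0.17]
ee_rot: [3.141, 0.001, -1.276]
force: [0.6, -0.4, -0.0]
width: 0.0497
gripper_force: 0.0
```

Request:
{"op": "move_arm", "data": {
  "rows": "0 0 -10.5 0 0 0 0.05; 0 0 -10.5 0 0 0 0.05; 0 0 0 0 0 0 0.05"
}}

```text
t: 2.48
eef_pos: [0.5778, -0.3902, 0.1701]
ee_rot: [3.141, 0.001, -0.916]
force: [0.8, -0.9, 0.2]
width: 0.0503
gripper_force: 0.0
```

```bash
python3 go.py 0.5783 -0.3895 0.0295 -0.915
```

```text
t 2.48 pos [ 0.5778 -0.3902  0.1701] yaw -0.9165 w 0.0503 F [ 0.8 -0.9  0.2] q6 0.97 q1 -0.32
turn [ 0.02  0.04 -0.09] shift in FINAL tool axes [-0.0002 -0.0008  0.1406] | in current [-1.000e-04 -9.000e-04  1.406e-01]
```

Request:
{"op": "move_arm", "data": {
  "rows": "0 0 0 0 -0.001 0.045 0.05; 0 0 0 0 0 0.045 0.05; 0 0 0 0 0 0.03 0.05; 0 0 0 0 0 0.0205 0.05; 0 0 0 0 0 0 0.01; 0 0 0 0 0 0 0.01; 0 0 0 0 0 0 0.01; 0 0 0 0 0 0 0.01"
}}

```text
t: 3.48
eef_pos: [0.5788, -0.3897, 0.0303]
ee_rot: [-3.141, -0.0, -0.916]
force: [-0.5, 0.2, 0.6]
width: 0.0157
gripper_force: 25.5
```

Request:
{"op": "move_arm", "data": {
  "rows": "0 0 0 0 0 0 0.01; 0 0 0 0 0 -0.04 0.01; 0 0 0 0 0 -0.05 0.01; 0 0 0 0 0 0 0.01"
}}

```text
t: 3.98
eef_pos: [0.5814, -0.3909, 0.1253]
ee_rot: [-3.138, -0.008, -0.915]
force: [1.2, -0.8, -0.5]
width: 0.0157
gripper_force: 25.0
```

```bash
python3 go.py 0.5166 -0.0854 0.09 -3.0236
python3 - <<'E'
from h import *
for n in("top","side"):
    im,d=arm.grab_frame(n); cv2.imwrite(f"pics/{n}1.png",im); np.save(f"pics/{n}1.npy",d)
E
```

```text
t 3.98 pos [ 0.5814 -0.3909  0.1253] yaw -0.9147 w 0.0157 F [ 1.2 -0.8 -0.5] q6 0.97 q1 -0.31
turn [-5.9000e-01 -3.0000e-02  1.2083e+02] shift in FINAL tool axes [0.0283 0.311  0.0353] | in current [-0.2819 -0.1349  0.0337]
```

Request:
{"op": "move_arm", "data": {
  "rows": "0 0 0 -0.047 -0.0225 0 0.01; 0 0 0 -0.047 -0.0225 0 0.01; 0 0 0 -0.047 -0.0225 0 0.01; 0 0 0 -0.047 -0.0225 0 0.01; 0 0 0 -0.047 -0.0225 0 0.01; 0 0 0 -0.047 -0.0225 0 0.01; 0 0 10.0 0 0 0 0.01; 0 0 10.0 0 0 0 0.01"
}}

```text
t: 5.08
eef_pos: [0.5129, -0.083, 0.119]
ee_rot: [3.14, 0.0, -1.268]
force: [0.7, -0.1, -0.7]
width: 0.016
gripper_force: 25.0
```

Request:
{"op": "move_arm", "data": {
  "rows": "0 0 10.1 0 0 0 0.01; 0 0 10.1 0 0 0 0.01; 0 0 10.1 0 0 0 0.01; 0 0 10.1 0 0 0 0.01; 0 0 10.1 0 0 0 0.01; 0 0 10.1 0 0 0 0.01; 0 0 10.1 0 0 0 0.01; 0 0 10.1 0 0 0 0.01"
}}

```text
t: 6.08
eef_pos: [0.5128, -0.084, 0.1187]
ee_rot: [3.141, -0.002, -2.681]
force: [-0.2, -0.9, -1.1]
width: 0.0157
gripper_force: 25.0
```

Request:
{"op": "move_arm", "data": {
  "rows": "0 0 10 0 0 0 0.01; 0 0 10 0 0 0 0.01; 0 0 0 0 0 0 0.01; 0 0 0 0 0 0 0.01"
}}

```text
t: 6.58
eef_pos: [0.5134, -0.0839, 0.1194]
ee_rot: [-3.142, -0.001, -3.02]
force: [0.2, 0.5, 0.6]
width: 0.0156
gripper_force: 25.0
```

```bash
python3 go.py 0.5166 -0.0854 0.055 -3.0236
cat > held.py <<'E'
# fit held block: args name z0(underside) x y yaw guess
import sys
from fit import *
nm=sys.argv[1];z0,x,y,w=map(float,sys.argv[2:6])
ims={}
for n in("top","side"):
    ims[n],d=arm.grab_frame(n)
cv2.imwrite("pics/h_%s.png"%nm,np.hstack([ims["top"],ims["side"]]))
E
```

```text
t 6.58 pos [ 0.5134 -0.0839  0.1194] yaw -3.0199 w 0.0156 F [0.2 0.5 0.6] q6 -1.66 q1 0.22
turn [-0.   -0.07  0.21] shift in FINAL tool axes [-0.003  -0.0019  0.0644] | in current [-0.003  -0.0019  0.0644]
```

Request:
{"op": "move_arm", "data": {
  "rows": "0 0 0.2 -0.003 -0.002 0.03 0.01; 0 0 0 0 0 0.03 0.01; 0 0 0 0 0 0.008 0.01; 0 0 0 0 0 0 0.01; 0 0 0 0 0 0 0.01"
}}

```text
t: 7.2
eef_pos: [0.5178, -0.0854, 0.0531]
ee_rot: [-3.142, 0.002, -3.026]
force: [0.2, -0.1, -1.3]
width: 0.016
gripper_force: 25.0
```

```bash
python3 go.py 0.5166 -0.0854 0.034 -3.0236
python3 - <<'E'
from h import *
o=[]
for n in("side","top"):
    im,d=arm.grab_frame(n);c=px(n,[.48,-.08,.03]).astype(int)
    o.append(cv2.resize(cv2.convertScaleAbs(im[c[1]-50:c[1]+50,c[0]-50:c[0]+50],alpha=1.8),(400,400),interpolation=cv2.INTER_CUBIC))
cv2.imwrite("pics/e1.png",np.hstack(o))
E
```

```text
t 7.2 pos [ 0.5178 -0.0854  0.0531] yaw -3.0261 w 0.016 F [ 0.2 -0.1 -1.3] q6 -1.67 q1 0.21
turn [-0.    0.09 -0.14] shift in FINAL tool axes [0.0012 0.0001 0.0191] | in current [0.0013 0.0001 0.0191]
```

View pics/e1.png

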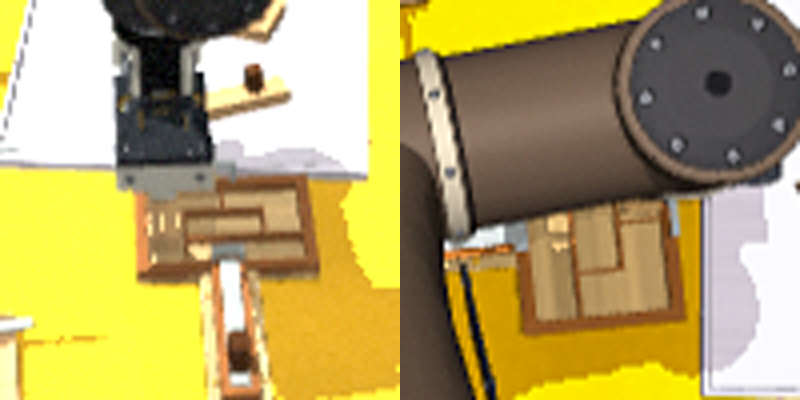

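Left (side) panel: the gripper is over the upper-left of the tray and the block is hard to make out near (165,225). I'll check heights by depth.

```bash
cat > hmap.py <<'E'
from h import *
def hm(n,d,tp=(.464,-.0745,.118)):
    w=cloud(n,d).reshape(-1,3);w=w[~np.isnan(w[:,0])]
    c,s=np.cos(tp[2]),np.sin(tp[2]);q=w[:,:2]-tp[:2];X=(q[:,0]*c+q[:,1]*s)*1000;Y=(-q[:,0]*s+q[:,1]*c)*1000
    print(n,"rows x=+64..-64 step 8; cols y=+56..-56 step 8; height mm (max)")
    for x in range(64,-72,-8):
        print(f"{x:4d}"," ".join("%4.0f"%(np.median(w[k,2])*1000) if (k:=(abs(X-x)<3)&(abs(Y-y)<3)).any() else "   ." for y in range(56,-64,-8)))
if __name__=="__main__":
    im,d=arm.grab_frame("side");hm("side",d)
E
python3 hmap.py; python3 - <<'E'
from hmap import *
from fit import *
d=np.load("pics/side1.npy");w=cloud("side",d)
for n in("side","top"):
    im=cv2.imread(f"pics/{n}1.png"); print(n,soft(im)[tuple(px(n,[.5783,-.3895,.019]).astype(int)[::-1])])
E
```

```text
side rows x=+64..-64 step 8; cols y=+56..-56 step 8; height mm (max)
  64  150   41  464  466  240  219  137  176   40  485  486  487  484  484  484
  56  152   39   43  467   45  219  134  174  187  487  487  487  487    .  484
  48  150  256  255  471  220  223  149  167  180  487  487  488  488    .  484
  40  149   38   43  471  484  214  144  161  174  486  256  486  486  486  483
  32  150  149  153  464  470  150  148  174  190  486   29  484  485    .  483
  24   17  464  462  462  467   72  481  168  246   28  180  309   70  309  134
  16  153   18  456  455   70  466  308  135    6   11  123  132  244  130  134
   8   31    .  452  449  230   10  458  462  482   22   41   24  480    .    .
   0   32   32    .    .   13    .    .    7    8   13   17    9   10   10   32
  -8   36    .    .    .   15    6    .    5    4    6    .    3    .   12    .
 -16   18    .    .    5   10    7    .    6    7   15    .    5    8   11    .
 -24   13    .    .    .    5    5    .    .    9    7    .    6    4   10   16
 -32   11    .    6    5    6   11   10   10   14    9    .    6    8   11   14
 -40   11   11    6    4    9    9    .   10    6    5    4    4    3   13   18
 -48   15    .    7    6   13   15    .    3    5    4    3    5    6    9   14
 -56   16    .    5    5    9    .    9    4    3    3    8    5   11    7   16
 -64   14   14    4    4   12   14    .    6    5    4    7    5    5   12    9
side 0.0
top 0.5285714285714286
```

Depth shows the block's top at about 41 mm over x 40–64, y 40–48, so ell is held in the right place. Lowering.

Request:
{"op": "move_arm", "data": {
  "rows": "0 0 0 0.001 0 0.005 0.01; 0 0 0 0 0 0.004 0.01; 0 0 0 0 0 0.004 0.01; 0 0 0 0 0 0.004 0.01; 0 0 0 0 0 0.002 0.01; 0 0 0 0 0 0 0.01"
}}

```text
t: 8.1
eef_pos: [0.516, -0.0856, 0.0332]
ee_rot: [-3.141, -0.0, -3.027]
force: [-2.4, 0.4, 2.8]
width: 0.016
gripper_force: 25.0
```

Request:
{"op": "move_arm", "data": {
  "rows": "0 0 0 0 0 0 0.04; 0 0 0 0 0 0 0.04; 0 0 0 0 0 -0.03 0.04; 0 0 0 0 0 -0.04 0.05; 0 0 0 0 0 -0.02 0.05; 0 0 0 0 0 0 0.05"
}}

```text
t: 8.85
eef_pos: [0.5173, -0.0854, 0.1248]
ee_rot: [3.141, 0.004, -3.027]
force: [0.5, -0.8, -0.0]
width: 0.0503
gripper_force: 0.0
```

```bash
python3 go.py 0.4473 -0.263 0.12 -1.136
```

```text
t 8.85 pos [ 0.5173 -0.0854  0.1248] yaw -3.0268 w 0.0503 F [ 0.5 -0.8 -0. ] q6 -1.67 q1 0.21
turn [  -0.2     0.15 -108.34] shift in FINAL tool axes [0.1316 0.1382 0.0048] | in current [ 0.0898 -0.1684  0.0044]
```

```bash
python3 go.py 0.4473 -0.263 0.12 -2.7066
```

```text
t 8.85 pos [ 0.5173 -0.0854  0.1248] yaw -3.0268 w 0.0503 F [ 0.5 -0.8 -0. ] q6 -1.67 q1 0.21
turn [ -0.03   0.21 -18.35] shift in FINAL tool axes [ 0.1383 -0.1316  0.0048] | in current [ 0.0898 -0.1684  0.0044]
```

```bash
cat > refit.py <<'E'
import sys
from fit import *
ims={n:arm.grab_frame(n)[0] for n in("top","side")}
for n in ims: cv2.imwrite(f"pics/{n}_re.png",ims[n])
for a in sys.argv[1:]:
    nm,x,y,w,z0=a.split(",")
    for c in(("top",),("side",)):
        r=fitblock(nm,(float(x),float(y),float(w)),ims,z0=float(z0),cams=c);print(nm,c[0],np.round(r.x,4),round(r.fun,1))
E
python3 refit.py long,.4483,-.263,.43,.003 angle,.4518,-.3806,-1.85,.003
```

```text
long top [ 0.4483 -0.2631  0.4298] 26.1
long side [ 0.4452 -0.2636  0.4864] 79.7
angle top [ 0.4523 -0.3804 -1.8605] 23.0
angle side [ 0.4503 -0.3792 -1.8243] 36.0
```

Request:
{"op": "move_arm", "data": {
  "rows": "0 0 0 0.0225 -0.042 0 0.05; 0 0 0 0.0225 -0.042 0 0.05; 0 0 0 0.0225 -0.042 0 0.05; 0 0 0 0.0225 -0.042 0 0.05; 0 0 -9.2 0 0 0 0.05; 0 0 -9.2 0 0 0 0.05; 0 0 0 0 0 0 0.05; 0 0 0 0 0 0 0.05"
}}

```text
t: 9.95
eef_pos: [0.4456, -0.2626, 0.1224]
ee_rot: [3.141, -0.001, -2.709]
force: [0.4, -0.2, 0.3]
width: 0.0499
gripper_force: 0.0
```

```bash
python3 go.py 0.4473 -0.263 0.03 -2.7066
```

```text
t 9.95 pos [ 0.4456 -0.2626  0.1224] yaw -2.7092 w 0.0499 F [ 0.4 -0.2  0.3] q6 -0.99 q1 -0.15
turn [ 0.04 -0.06 -0.15] shift in FINAL tool axes [-0.0014 -0.0011  0.0924] | in current [-0.0015 -0.0012  0.0924]
```

Unmoved. Descend and grip long.

Request:
{"op": "move_arm", "data": {
  "rows": "0 0 0 -0.0015 -0.001 0.04 0.05; 0 0 0 0 0 0.035 0.05; 0 0 0 0 0 0.0175 0.05; 0 0 0 0 0 0 0.01; 0 0 0 0 0 0 0.01; 0 0 0 0 0 0 0.01; 0 0 0 0 0 0 0.01; 0 0 0 0 0 0 0.01"
}}

```text
t: 10.95
eef_pos: [0.4481, -0.2631, 0.0313]
ee_rot: [-3.141, 0.001, -2.706]
force: [-1.6, 0.9, 6.3]
width: 0.0157
gripper_force: 25.0
```

Request:
{"op": "move_arm", "data": {
  "rows": "0 0 0 0 0 -0.03 0.01; 0 0 0 0 0 -0.03 0.01; 0 0 0 0 0 0 0.01; 0 0 0 0 0 0 0.01"
}}

```text
t: 11.45
eef_pos: [0.4472, -0.2629, 0.0902]
ee_rot: [3.141, -0.0, -2.706]
force: [0.1, -0.8, -1.3]
width: 0.0157
gripper_force: 25.0
```

```bash
python3 go.py 0.4282 -0.0445 0.09 -3.0236
```

```text
t 11.45 pos [ 0.4472 -0.2629  0.0902] yaw -2.7063 w 0.0157 F [ 0.1 -0.8 -1.3] q6 -0.98 q1 -0.15
turn [ 0.02 -0.   18.18] shift in FINAL tool axes [-6.800e-03  2.191e-01  2.000e-04] | in current [-0.0748  0.206   0.0003]
```

Request:
{"op": "move_arm", "data": {
  "rows": "0 0 0 -0.015 0.0412 0 0.01; 0 0 0 -0.015 0.0412 0 0.01; 0 0 0 -0.015 0.0412 0 0.01; 0 0 0 -0.015 0.0412 0 0.01; 0 0 0 -0.015 0.0412 0 0.01; 0 0 9.1 0 0 0 0.01; 0 0 9.1 0 0 0 0.01; 0 0 0 0 0 0 0.01"
}}

```text
t: 12.45
eef_pos: [0.428, -0.0446, 0.0897]
ee_rot: [-3.141, -0.002, -3.022]
force: [0.3, -0.0, -1.0]
width: 0.0155
gripper_force: 25.0
```

```bash
python3 go.py 0.4282 -0.0445 0.047 -3.0236
```

```text
t 12.45 pos [ 0.428  -0.0446  0.0897] yaw -3.0223 w 0.0155 F [ 0.3 -0.  -1. ] q6 -1.81 q1 0.36
turn [-0.01 -0.1   0.08] shift in FINAL tool axes [-0.0002  0.0001  0.0427] | in current [-0.0003  0.0001  0.0427]
```

Request:
{"op": "move_arm", "data": {
  "rows": "0 0 0 0 0 0.03 0.01; 0 0 0 0 0 0.013 0.01; 0 0 0 0 0 0.004 0.01; 0 0 0 0 0 0.004 0.01; 0 0 0 0 0 0.004 0.01; 0 0 0 0 0 0 0.01"
}}

```text
t: 13.2
eef_pos: [0.4288, -0.0446, 0.0356]
ee_rot: [3.142, 0.0, -3.023]
force: [0.3, 0.2, -1.4]
width: 0.0157
gripper_force: 25.0
```

Request:
{"op": "move_arm", "data": {
  "rows": "0 0 0 0 0 0.0015 0.01; 0 0 0 0 0 0.0005 0.01; 0 0 0 0 0 0 0.01; 0 0 0 0 0 0 0.04; 0 0 0 0 0 0 0.04; 0 0 0 0 0 -0.03 0.04; 0 0 0 0 0 -0.05 0.05; 0 0 0 0 0 0 0.05"
}}

```text
t: 14.2
eef_pos: [0.4312, -0.044, 0.1169]
ee_rot: [3.141, 0.007, -3.023]
force: [-0.2, -0.2, -0.1]
width: 0.0492
gripper_force: 0.0
```

```bash
python3 refit.py angle,.4518,-.3806,-1.85,.003; for k in -3.4158 -1.845 -0.274; do python3 go.py 0.4511 -0.380 0.12 $k; done
```

```text
angle top [ 0.4523 -0.3804 -1.8613] 22.0
angle side [ 0.4235 -0.3607 -0.8218] 204.0
t 14.3 pos [ 0.4288 -0.0445  0.1139] yaw -3.0238 w 0.05 F [-0.2  0.6 -1.2] q6 -1.81 q1 0.36
turn [ 0.05  0.07 22.46] shift in FINAL tool axes [-0.1123 -0.3169 -0.0061] | in current [ 0.0173 -0.3358 -0.0063]
t 14.3 pos [ 0.4288 -0.0445  0.1139] yaw -3.0238 w 0.05 F [-0.2  0.6 -1.2] q6 -1.81 q1 0.36
turn [-2.000e-02  9.000e-02 -6.754e+01] shift in FINAL tool axes [ 0.3169 -0.1123 -0.0061] | in current [ 0.0173 -0.3358 -0.0063]
t 14.3 pos [ 0.4288 -0.0445  0.1139] yaw -3.0238 w 0.05 F [-0.2  0.6 -1.2] q6 -1.81 q1 0.36
turn [-1.0000e-01  7.0000e-02 -1.5755e+02] shift in FINAL tool axes [ 0.1122  0.3169 -0.0061] | in current [ 0.0173 -0.3358 -0.0063]
```

Request:
{"op": "move_arm", "data": {
  "rows": "0 0 0 0.003 -0.056 0 0.05; 0 0 0 0.003 -0.056 0 0.05; 0 0 0 0.003 -0.056 0 0.05; 0 0 0 0.003 -0.056 0 0.05; 0 0 0 0.003 -0.056 0 0.05; 0 0 0 0.003 -0.056 0 0.05; 0 0 10.5 0 0 0 0.05; 0 0 10.5 0 0 0 0.05"
}}

```text
t: 15.3
eef_pos: [0.449, -0.381, 0.1111]
ee_rot: [3.141, -0.004, 2.885]
force: [0.6, 0.2, 0.3]
width: 0.05
gripper_force: 0.0
```

Request:
{"op": "move_arm", "data": {
  "rows": "0 0 1.5 0 0 0 0.05; 0 0 0 0 0 0 0.05"
}}

```text
t: 15.55
eef_pos: [0.4501, -0.3801, 0.1127]
ee_rot: [3.141, -0.001, 2.87]
force: [0.2, 0.9, -0.9]
width: 0.05
gripper_force: 0.0
```

```bash
python3 go.py 0.4511 -0.380 0.0305 -3.419
```

```text
t 15.55 pos [ 0.4501 -0.3801  0.1127] yaw 2.8704 w 0.05 F [ 0.2  0.9 -0.9] q6 -1.47 q1 -0.37
turn [ 0.01 -0.08  0.36] shift in FINAL tool axes [-0.0009  0.0004  0.0822] | in current [-0.001   0.0004  0.0822]
```

Request:
{"op": "move_arm", "data": {
  "rows": "0 0 0.3 -0.001 0 0.04 0.05; 0 0 0 0 0 0.03 0.05; 0 0 0 0 0 0.012 0.05; 0 0 0 0 0 0 0.01; 0 0 0 0 0 0 0.01; 0 0 0 0 0 0 0.01; 0 0 0 0 0 0 0.01; 0 0 0 0 0 0 0.01"
}}

```text
t: 16.55
eef_pos: [0.4518, -0.3808, 0.0324]
ee_rot: [-3.141, 0.001, 2.862]
force: [-0.2, 1.8, 5.1]
width: 0.0156
gripper_force: 25.0
```

Request:
{"op": "move_arm", "data": {
  "rows": "0 0 0 0 0 -0.03 0.01; 0 0 0 0 0 -0.03 0.01; 0 0 0 0 0 0 0.01; 0 0 0 0 0 0 0.01"
}}

```text
t: 17.05
eef_pos: [0.4509, -0.3804, 0.0911]
ee_rot: [3.141, -0.0, 2.861]
force: [0.5, 0.5, -0.9]
width: 0.0159
gripper_force: 25.0
```

```bash
python3 go.py 0.4216 -0.1077 0.09 -1.4528
```

```text
t 17.05 pos [ 0.4509 -0.3804  0.0911] yaw 2.8613 w 0.0159 F [ 0.5  0.5 -0.9] q6 -1.48 q1 -0.37
turn [ 4.0000e-02  0.0000e+00 -1.1282e+02] shift in FINAL tool axes [-0.2743 -0.003   0.0011] | in current [0.1036 0.254  0.0012]
```

Request:
{"op": "move_arm", "data": {
  "rows": "0 0 0 0.0207 0.0508 -0.003 0.01; 0 0 0 0.0207 0.0508 0 0.01; 0 0 0 0.0207 0.0508 0 0.01; 0 0 0 0.0207 0.0508 0 0.01; 0 0 0 0.0207 0.0508 0 0.01; 0 0 -10.4 0 0 0 0.01; 0 0 -10.4 0 0 0 0.01; 0 0 -10.4 0 0 0 0.01"
}}

```text
t: 18.05
eef_pos: [0.4212, -0.1077, 0.0936]
ee_rot: [3.141, -0.002, -2.87]
force: [-0.1, -0.7, -1.0]
width: 0.0157
gripper_force: 25.0
```

Request:
{"op": "move_arm", "data": {
  "rows": "0 0 -10.2 0 0 0 0.01; 0 0 -10.2 0 0 0 0.01; 0 0 -10.2 0 0 0 0.01; 0 0 -10.2 0 0 0 0.01; 0 0 -10.2 0 0 0 0.01; 0 0 -10.2 0 0 0 0.01; 0 0 -10.2 0 0 0 0.01; 0 0 -10.2 0 0 0 0.01"
}}

```text
t: 19.05
eef_pos: [0.4212, -0.1081, 0.0935]
ee_rot: [3.139, 0.0, -1.447]
force: [0.2, -0.2, -0.3]
width: 0.0157
gripper_force: 25.0
```

Request:
{"op": "move_arm", "data": {
  "rows": "0 0 0 0 0 0 0.01; 0 0 0 0 0 0 0.01"
}}

```text
t: 19.3
eef_pos: [0.4217, -0.1081, 0.0941]
ee_rot: [3.14, -0.0, -1.457]
force: [0.6, 0.0, -0.6]
width: 0.0156
gripper_force: 25.0
```

```bash
python3 go.py 0.4216 -0.1077 0.047 -1.4528
```

```text
t 19.3 pos [ 0.4217 -0.1081  0.0941] yaw -1.4568 w 0.0156 F [ 0.6  0.  -0.6] q6 -0.09 q1 0.21
turn [ 0.06 -0.   -0.23] shift in FINAL tool axes [-0.0004  0.      0.0471] | in current [-0.0004 -0.      0.0471]
```

Request:
{"op": "move_arm", "data": {
  "rows": "0 0 -0.2 -0.0004 0 0.03 0.01; 0 0 0 0 0 0.017 0.01; 0 0 0 0 0 0.004 0.01; 0 0 0 0 0 0.004 0.01; 0 0 0 0 0 0.004 0.01; 0 0 0 0 0 0 0.01"
}}

```text
t: 20.05
eef_pos: [0.4221, -0.1076, 0.0357]
ee_rot: [-3.141, 0.0, -1.45]
force: [-0.1, 0.0, -1.2]
width: 0.0159
gripper_force: 25.0
```

Request:
{"op": "move_arm", "data": {
  "rows": "0 0 0 0 0 0.001 0.01; 0 0 0 0 0 0.0005 0.01; 0 0 0 0 0 0 0.01; 0 0 0 0 0 0 0.035; 0 0 0 0 0 0 0.035; 0 0 0 0 0 -0.03 0.035; 0 0 0 0 0 -0.05 0.035; 0 0 0 0 0 -0.05 0.035"
}}

```text
t: 21.05
eef_pos: [0.4216, -0.1077, 0.1654]
ee_rot: [3.141, -0.0, -1.449]
force: [1.0, -0.1, 0.3]
width: 0.035
gripper_force: 0.0
```

```bash
python3 go.py 0.45 -0.25 0.25 -1.4528
```

```text
t 21.05 pos [ 0.4216 -0.1077  0.1654] yaw -1.4493 w 0.035 F [ 1.  -0.1  0.3] q6 -0.08 q1 0.21
turn [ 0.05 -0.01  0.2 ] shift in FINAL tool axes [ 0.1447 -0.0114 -0.0846] | in current [ 0.1447 -0.0108 -0.0846]
```

Request:
{"op": "move_arm", "data": {
  "rows": "0 0 0 0.05 0 -0.02 0.035; 0 0 0 0.05 0 -0.02 0.035; 0 0 0 0.05 0 -0.02 0.035; 0 0 0 0.05 0 -0.02 0.035; 0 0 0 0.05 0 0 0.035; 0 0 0 0 0 0 0.035"
}}

```text
t: 21.8
eef_pos: [0.4521, -0.3585, 0.243]
ee_rot: [3.14, 0.0, -1.453]
force: [-0.6, 0.8, -1.0]
width: 0.035
gripper_force: 0.0
```

```bash
python3 refit.py; python3 - <<'E'
from h import *
o=[]
for n in("side","top"):
    im=cv2.imread(f"pics/{n}_re.png");c=px(n,[.46,-.03,.03]).astype(int)
    o.append(cv2.resize(cv2.convertScaleAbs(im[c[1]-50:c[1]+50,c[0]-50:c[0]+50],alpha=1.8),(400,400),interpolation=cv2.INTER_CUBIC))
cv2.imwrite("pics/t3.png",np.hstack(o))
E
```

```text
(no output)
```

View pics/t3.png

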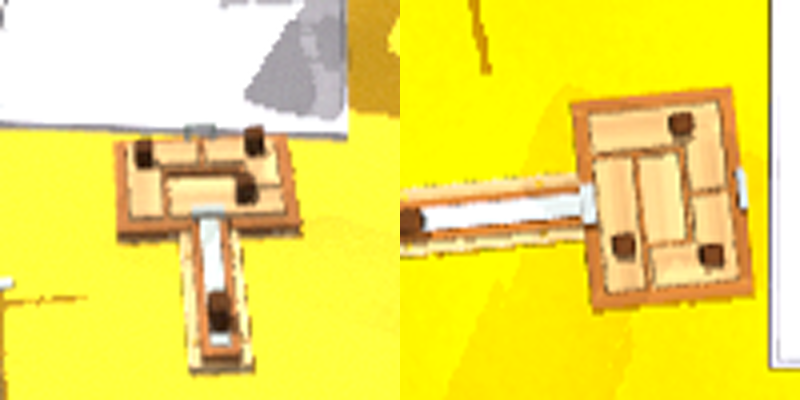

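All three blocks look flat in their recesses, with stubs at (145,155), (253,142) and (245,190) in the side panel. Next I measure the bar grip and check block heights.

```bash
python3 - <<'E'
from hmap import *
from fit import *
tp=(.464,-.0745,.118);c,s=np.cos(tp[2]),np.sin(tp[2])
for n in("top","side"):
    im,d=arm.grab_frame(n);w=cloud(n,d).reshape(-1,3);q=w[:,:2]-tp[:2];X=(q[:,0]*c+q[:,1]*s)*1000;Y=(-q[:,0]*s+q[:,1]*c)*1000
    for nm,(a,b,e,f) in dict(grip=(-20,20,165,225),ell=(45,60,-5,40),ellfoot=(8,30,-44,-24),long=(-15,25,25,42),angle=(-28,-8,-44,-24),angle2=(-60,-40,-10,8),short=(-20,20,-10,10),rim=(-80,-70,-40,40)).items():
        k=(X>a)&(X<b)&(Y>e)&(Y<f)
        if nm=="grip":
            k&=(w[:,2]>.045);print(n,nm,k.sum(),np.round([X[k].mean(),Y[k].mean(),X[k].min(),X[k].max(),Y[k].min(),Y[k].max()],1))
        else: print(n,nm,k.sum(),np.round(np.nanmedian(w[k,2])*1000,1))
    # silhouette fit of dark grip
    dark=(im.max(2)<75)
    roi=roi_of(n,(.44,.11),.05);u0,u1,v0,v1=roi
    D=dark[v0:v1,u0:u1].astype(float)
    def F(p):
        t=p[0]/1000;yy=p[1]/1000
        return np.abs(down(fill(n,[(t-.008,t+.008,yy-.011,yy+.011,.0285,.0585)],tp,roi))-D).sum()
    best=min(((F((a,b)),a,b) for a in np.arange(-5,5.1,1) for b in np.arange(170,210,1)));print(n,"gripfit",best,D.sum())
E
python3 go.py 0.44 0.12 0.12 -1.4528
```

```text
top grip 42 [  0.7 186.6  -7.    8.6 176.3 197. ]
top ell 79 22.4
top ellfoot 248 630.5
top long 81 22.2
top angle 296 669.1
top angle2 162 663.5
top short 91 5.6
top rim 416 704.1
top gripfit (np.float64(9.686274509803923), np.float64(0.0), np.int64(187)) 44.0
side grip 38 [  0.6 194.4  -7.8   7.8 179.4 204.9]
side ell 38 21.3
side ellfoot 188 624.4
side long 29 21.8
side angle 237 650.8
side angle2 179 660.5
side short 28 6.0
side rim 163 666.6
side gripfit (np.float64(43.141176470588235), np.float64(0.0), np.int64(191)) 81.0
t 22.0 pos [ 0.4521 -0.3551  0.2438] yaw -1.449 w 0.0349 F [-0.1  0.  -0.1] q6 0.45 q1 -0.33
turn [0.02 0.02 0.22] shift in FINAL tool axes [-0.4732 -0.0439  0.1238] | in current [-0.473  -0.0458  0.124 ]
```

Request:
{"op": "move_arm", "data": {
  "rows": "0 0 0.2 -0.058 -0.0059 0.01 0.045; 0 0 0 -0.058 -0.0059 0.01 0.045; 0 0 0 -0.058 -0.0059 0.01 0.045; 0 0 0 -0.058 -0.0059 0.01 0.045; 0 0 0 -0.058 -0.0059 0.01 0.045; 0 0 0 -0.058 -0.0059 0.01 0.045; 0 0 0 -0.058 -0.0059 0.01 0.045; 0 0 0 -0.058 -0.0059 0.01 0.045",
  "squeeze": 15
}}

```text
t: 23.0
eef_pos: [0.4434, 0.1133, 0.1645]
ee_rot: [-3.14, 0.001, -1.45]
force: [1.1, -0.4, 0.7]
width: 0.0449
gripper_force: 0.0
```

Request:
{"op": "move_arm", "data": {
  "rows": "0 0 0 0 0 0 0.045; 0 0 0 0 0 0 0.045"
}}

```text
t: 23.25
eef_pos: [0.4437, 0.1112, 0.1642]
ee_rot: [-3.142, 0.0, -1.45]
force: [1.1, 0.5, 0.8]
width: 0.0454
gripper_force: 0.0
```

```bash
python3 go.py 0.4425 0.1112 0.048 -1.4528
```

```text
t 23.25 pos [0.4437 0.1112 0.1642] yaw -1.4502 w 0.0454 F [1.1 0.5 0.8] q6 -0.56 q1 0.68
turn [-0.    0.    0.15] shift in FINAL tool axes [-1.000e-04  1.200e-03  1.162e-01] | in current [-1.000e-04  1.200e-03  1.162e-01]
```

Request:
{"op": "move_arm", "data": {
  "rows": "0 0 0.2 0 0.001 0.05 0.045; 0 0 0 0 0 0.04 0.045; 0 0 0 0 0 0.026 0.045; 0 0 0 0 0 0 0.01; 0 0 0 0 0 0 0.01; 0 0 0 0 0 0 0.01; 0 0 0 0 0 0 0.01; 0 0 0 0 0 0 0.01"
}}

```text
t: 24.25
eef_pos: [0.4429, 0.1102, 0.0491]
ee_rot: [3.141, 0.0, -1.456]
force: [-3.9, -0.7, 7.6]
width: 0.0163
gripper_force: 15.0
```

Request:
{"op": "move_arm", "data": {
  "rows": "0 0 0 0.01 0 0 0.01; 0 0 0 0.015 0 0 0.01; 0 0 0 0.015 0 0 0.01; 0 0 0 0.015 0 0 0.01; 0 0 0 0.015 0 0 0.01; 0 0 0 0.015 0 0 0.01; 0 0 0 0 0 0 0.01"
}}

```text
t: 25.12
eef_pos: [0.4528, 0.025, 0.0491]
ee_rot: [-3.142, -0.0, -1.457]
force: [-3.2, -2.3, 6.5]
width: 0.0159
gripper_force: 15.0
```

Request:
{"op": "move_arm", "data": {
  "rows": "0 0 0 0.008 0 0 0.01; 0 0 0 0.008 0 0 0.01; 0 0 0 0.006 0 0 0.01; 0 0 0 0.003 0 0 0.01; 0 0 0 0 0 0 0.01"
}}

```text
t: 25.75
eef_pos: [0.4555, 0.0007, 0.0491]
ee_rot: [3.142, -0.0, -1.456]
force: [-3.9, -1.2, 7.0]
width: 0.0159
gripper_force: 15.0
```

Request:
{"op": "move_arm", "data": {
  "rows": "0 0 0 0.002 0 0 0.01; 0 0 0 0.002 0 0 0.01; 0 0 0 0 0 0 0.01"
}}

```text
t: 26.12
eef_pos: [0.456, -0.003, 0.0491]
ee_rot: [-3.142, 0.0, -1.456]
force: [-4.3, 0.4, 7.4]
width: 0.0162
gripper_force: 15.0
```

Request:
{"op": "move_arm", "data": {
  "rows": "0 0 0 0.002 0 0 0.01; 0 0 0 0.002 0 0 0.01; 0 0 0 0 0 0 0.01"
}}

```text
t: 26.5
eef_pos: [0.4563, -0.0049, 0.0489]
ee_rot: [-3.141, 0.003, -1.457]
force: [-11.2, 17.7, 8.9]
width: 0.016
gripper_force: 15.0
```

Request:
{"op": "move_arm", "data": {
  "rows": "0 0 0 -0.002 0 0 0.01; 0 0 0 0 0 0 0.04; 0 0 0 0 0 0 0.04; 0 0 0 0 0 -0.05 0.04; 0 0 0 0.05 0 -0.05 0.04; 0 0 0 0.05 0 -0.05 0.04; 0 0 0 0.05 0 -0.05 0.04; 0 0 0 0.05 0 0 0.04"
}}

```text
t: 27.5
eef_pos: [0.4797, -0.188, 0.235]
ee_rot: [-3.134, -0.002, -1.455]
force: [0.8, 0.7, -0.3]
width: 0.0396
gripper_force: 0.0
```

```bash
python3 - <<'E'
from fit import *
ims={}
for n in("top","side"): ims[n],d=arm.grab_frame(n);cv2.imwrite(f"pics/{n}4.png",ims[n]);np.save(f"pics/{n}4.npy",d)
a=cv2.convertScaleAbs(ims["top"][115:275,190:390],alpha=1.8)
b=cv2.convertScaleAbs(ims["side"][175:335,220:420],alpha=1.8)
cv2.imwrite("pics/rs.png",np.hstack([cv2.resize(v,(400,320),interpolation=cv2.INTER_CUBIC) for v in(a,b)]))
big=[cv2.resize(v,(800,600)[:2],interpolation=cv2.INTER_CUBIC) for v in (ims["side"][180:330,225:425],)]
cv2.imwrite("pics/rs2.png",cv2.convertScaleAbs(big[0],alpha=2))
E
```

```text
(no output)
```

View pics/rs2.png

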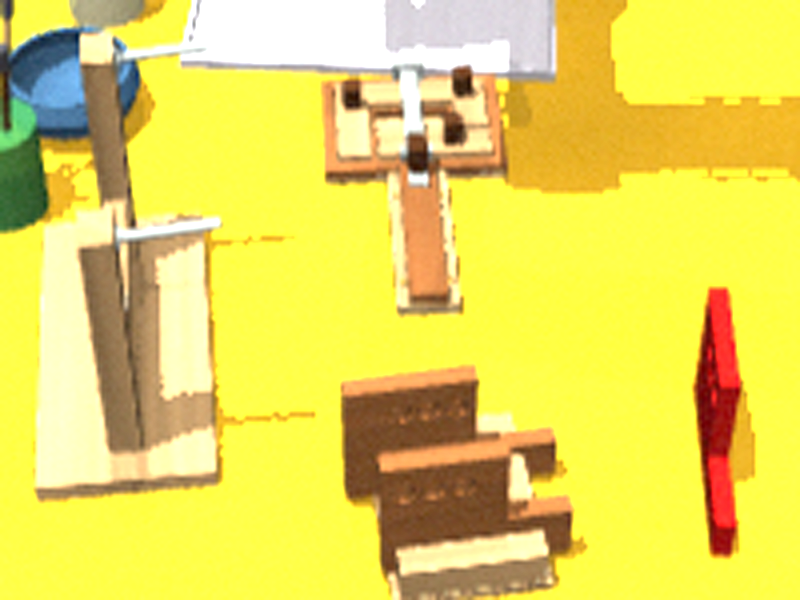

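View pics/rs.png

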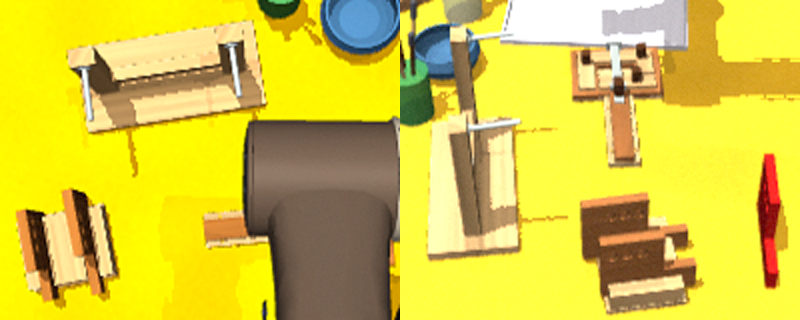

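Bar is home (its grip now at (418,150) against the bridge). The front board in the rack (shorter, at larger y) is corner A and the rear longer one is B. Next I fit the corner and peg poses.

```bash
cat > fit2.py <<'E'
from fit import *
def hull_fill(n,P,roi,M):
    u0,u1,v0,v1=roi;h=((hull(None,n,P)-[u0,v0]+.5)*S-.5)
    cv2.fillConvexPoly(M,np.round(h*16).astype(np.int32),255,shift=4)
def tf(P,p):
    c,s=np.cos(p[2]),np.sin(p[2]);P=np.asarray(P)
    return np.c_[P[:,0]*c-P[:,1]*s+p[0],P[:,0]*s+P[:,1]*c+p[1],P[:,2]]
def pegpts(y):
    o=[]
    for t in(0,.07):
        for a in np.arange(0,2*np.pi,.5): o.append([-.012-t*np.cos(np.radians(5))+0.004*np.sin(a)*np.sin(np.radians(5)),y+.004*np.cos(a),.215+t*np.sin(np.radians(5))+.004*np.sin(a)])
    return o
def fitstand(ims,p0,cams):
    rr={n:roi_of(n,p0,.16,.2) for n in cams};T={};W={}
    for n in cams:
        u0,u1,v0,v1=rr[n];M=np.zeros(((v1-v0)*S,(u1-u0)*S),np.uint8)
        for y in(.095,-.095): hull_fill(n,tf(pegpts(y),p0),rr[n],M)
        hsv=cv2.cvtColor(ims[n],cv2.COLOR_BGR2HSV).astype(float)
        t=np.clip((90-hsv[...,1])/50,0,1)*(hsv[...,2]>60)
        T[n]=t[v0:v1,u0:u1];W[n]=cv2.dilate((down(M)>.1).astype(np.uint8),np.ones((11,11))) 
    def f(p):
        e=0
        for n in cams:
            u0,u1,v0,v1=rr[n];M=np.zeros(((v1-v0)*S,(u1-u0)*S),np.uint8)
            for y in(.095,-.095): hull_fill(n,tf(pegpts(y),p),rr[n],M)
            e+=(np.abs(down(M)-T[n])*W[n]).sum()
        return e
    return opt(f,p0,[.008,.008,.05])
E
python3 - <<'E'
from fit2 import *
ims={n:cv2.imread(f"pics/{n}0.png") for n in("top","side")};D={n:np.load(f"pics/{n}0.npy") for n in ims}
# posts tops
wt=cloud("top",D["top"]);ws=cloud("side",D["side"])
for nm,w in(("top",wt),("side",ws)):
    k=(w[...,2]>.222)&(w[...,2]<.235)&(w[...,0]>.55)&(w[...,0]<.75)&(w[...,1]>.0)&(w[...,1]<.4)
    for lo,hi in((0,.19),(.19,.4)):
        kk=k&(w[...,1]>lo)&(w[...,1]<hi);print(nm,"post",kk.sum(),np.round(np.median(w[kk],0),4))
# boards: top edges
for nm,w in(("top",wt),("side",ws)):
    k=(w[...,2]>.112)&(w[...,2]<.126)&(w[...,0]>.3)&(w[...,0]<.5)&(w[...,1]>.2)&(w[...,1]<.48)
    q=w[k];m=(q[:,1].min()+q[:,1].max())/2
    for g in(q[q[:,1]<m],q[q[:,1]>=m]):
        c=np.median(g,0);print(nm,"edge",len(g),np.round(c,4),"x",np.round([g[:,0].min(),g[:,0].max()],3),"slope dy/dx",np.round(np.polyfit(g[:,0],g[:,1],1),4))
q=ws[(ws[...,2]>.06)&(ws[...,2]<.115)&(ws[...,0]>.3)&(ws[...,0]<.5)&(ws[...,1]>.25)&(ws[...,1]<.45)]
print("face pts",len(q)); h,e=np.histogram(q[:,1]-(-.25)*(q[:,0]-.41)*0,20);print(h,np.round(e,3))
E
```

```text
top post 163 [0.6825 0.0985 0.2261]
top post 173 [0.6483 0.2827 0.2259]
side post 73 [0.683  0.1026 0.2253]
side post 117 [0.6483 0.2895 0.2253]
top edge 194 [0.4458 0.3113 0.119 ] x [0.4   0.492] slope dy/dx [0.2316 0.2083]
top edge 181 [0.4201 0.3744 0.1195] x [0.38  0.461] slope dy/dx [0.2209 0.2812]
side edge 198 [0.4445 0.3159 0.1183] x [0.399 0.49 ] slope dy/dx [0.2208 0.2178]
side edge 200 [0.4176 0.378  0.1186] x [0.376 0.461] slope dy/dx [0.2244 0.2844]
face pts 878
[  3  12  52 101  91  96  89   8   0   0   0   0   0   1   5  49 125 111
  95  40] [0.297 0.302 0.307 0.312 0.317 0.322 0.326 0.331 0.336 0.341 0.346 0.351
 0.356 0.361 0.366 0.37  0.375 0.38  0.385 0.39  0.395]
```

```bash
cat >> fit2.py <<'E'
BD=dict(a=(.065,.020,.045),b=(.075,.017,.035))
def boards(ims,cams,x0):
    """x0: ax,ay,bx,by (board mids), yaw, rack offset along"""
    rr={n:roi_of(n,(.415,.34),.14,.06) for n in cams};T={}
    for n in cams:
        u0,u1,v0,v1=rr[n];h=cv2.cvtColor(ims[n],cv2.COLOR_BGR2HSV).astype(float)
        T[n]=np.clip((22.5-h[...,0])/3,0,1)[v0:v1,u0:u1]
    def render(n,p):
        u0,u1,v0,v1=rr[n];M=np.zeros(((v1-v0)*S,(u1-u0)*S),np.uint8);w=p[4]
        e=np.array([np.cos(w),np.sin(w)])
        def bb(zc):
            for k,(L,u,f) in BD.items():
                pose=(*(p[0:2] if k=="a" else p[2:4]),w)
                for b in((-L,L,-.007,.007,max(.01,zc),.01+f),(-L,u,-.007,.007,.01+f,.12)): hull_fill(n,box(*b,pose),rr[n],M)
        bb(0);rc=(np.array(p[0:2])+p[2:4])/2+p[5]*e
        Z=np.zeros_like(M);hull_fill(n,box(-.055,.055,-.0625,.0625,0,.04,(*rc,w)),rr[n],Z);M[Z>0]=0;bb(.04)
        return down(M)
    f=lambda p:sum(np.abs(render(n,p)-T[n]).sum() for n in cams)
    x0=np.array(x0);r=None
    for sc in(1,.4):
        D=np.diag([.006,.006,.006,.006,.05,.01])*sc
        r=minimize(f,x0,method="Nelder-Mead",options=dict(initial_simplex=x0+np.vstack([0*x0,D]),xatol=1e-4,fatol=1e-2,maxiter=500));x0=r.x
    return r,render,T,rr
E
cat > run3.py <<'E'
from fit2 import *
ims={n:cv2.imread(f"pics/{n}0.png") for n in("top","side")}
for c in(("top",),("side",),("top","side")):
    r=fitstand(ims,(.6655,.1935,.184),c);print("stand",c,np.round(r.x,4),round(r.fun,1))
w=np.pi+.2213;e=np.array([np.cos(w),np.sin(w)])
A0=np.array([.4189,.3762])+.0225*e;B0=np.array([.4452,.3136])+.029*e
print("init A,B",A0,B0)
for c in(("top",),("side",),("top","side")):
    r,rd,T,rr=boards(ims,c,[*A0,*B0,w,0]);print("boards",c,np.round(r.x,4),round(r.fun,1))
    if len(c)==2:
        o=[cv2.resize(np.dstack([T[n],rd(n,r.x),T[n]*0])*255,(400,400)) for n in c];cv2.imwrite("pics/bd.png",np.hstack(o))
E
timeout 500 python3 run3.py
```

```text
stand ('top',) [0.6712 0.1947 0.1795] 33.8
stand ('side',) [0.6681 0.1937 0.1591] 184.8
stand ('top', 'side') [0.6699 0.1944 0.1763] 225.3
init A,B [0.39694871 0.37126129] [0.41690723 0.30723455]
boards ('top',) [0.397  0.3695 0.4167 0.3054 3.3648 0.1257] 703.6
boards ('side',) [ 0.394   0.3965  0.4162  0.3072  3.4031 -0.1183] 584.8
boards ('top', 'side') [ 0.3965  0.3699  0.4165  0.3064  3.3596 -0.1346] 1466.3[ WARN:0@4.968] global loadsave.cpp:1063 imwrite_ Unsupported depth image for selected encoder is fallbacked to CV_8U.
```

View pics/bd.png

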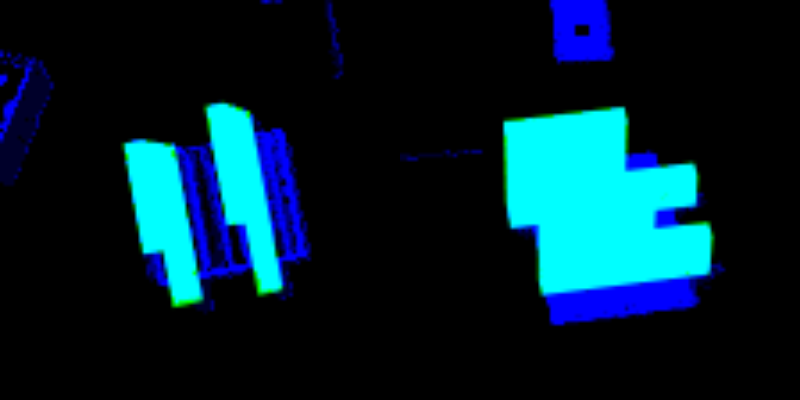

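```bash
python3 go.py 0.4065 0.3721 0.2 0.2184
```

```text
t 27.6 pos [ 0.4778 -0.1898  0.2313] yaw -1.4603 w 0.0399 F [-0.5 -0.6 -0.4] q6 0.11 q1 0.0
turn [-2.000e-02 -1.000e-01 -9.618e+01] shift in FINAL tool axes [ 0.0521 -0.564   0.0313] | in current [-0.5664  0.009   0.0308]
```

Request:
{"op": "move_arm", "data": {
  "rows": "0 0 0 -0.056 0.001 0 0.04; 0 0 0 -0.056 0.001 0 0.04; 0 0 0 -0.056 0.001 0 0.04; 0 0 0 -0.056 0.001 0 0.04; 0 0 0 -0.056 0.001 0 0.04; 0 0 0 -0.056 0.001 0 0.04; 0 0 0 -0.056 0.001 0 0.04; 0 0 0 -0.056 0.001 0 0.04",
  "squeeze": 40
}}

```text
t: 28.6
eef_pos: [0.4175, 0.26, 0.2307]
ee_rot: [-3.141, 0.0, -1.456]
force: [1.7, -0.1, -0.5]
width: 0.0398
gripper_force: 0.0
```

Request:
{"op": "move_arm", "data": {
  "rows": "0 0 0 -0.056 0.001 0 0.04; 0 0 0 -0.056 0.001 0 0.04; 0 0 -10.6 0 0 0 0.04; 0 0 -10.6 0 0 0 0.04; 0 0 -10.6 0 0 0 0.04; 0 0 -10.6 0 0 0 0.04; 0 0 -10.6 0 0 0 0.04; 0 0 -10.6 0 0 0 0.04"
}}

```text
t: 29.6
eef_pos: [0.4032, 0.369, 0.2303]
ee_rot: [3.141, 0.0, -0.34]
force: [0.6, 0.8, -0.1]
width: 0.04
gripper_force: 0.0
```

Request:
{"op": "move_arm", "data": {
  "rows": "0 0 -10.6 0 0 0 0.04; 0 0 -10.6 0 0 0 0.04; 0 0 -10.6 0 0 0 0.04; 0 0 0 0 0 0 0.04; 0 0 0 0 0 0 0.04"
}}

```text
t: 30.22
eef_pos: [0.4034, 0.369, 0.2305]
ee_rot: [3.141, 0.0, 0.205]
force: [-0.4, 0.3, -0.8]
width: 0.0397
gripper_force: 0.0
```

```bash
python3 go.py 0.4065 0.3721 0.114 0.2184
```

```text
t 30.23 pos [0.4034 0.369  0.2305] yaw 0.2046 w 0.0397 F [-0.4  0.3 -0.8] q6 0.68 q1 1.1
turn [ 0.01  0.01 -0.79] shift in FINAL tool axes [ 0.0037 -0.0023  0.1165] | in current [ 0.0037 -0.0024  0.1165]
```

Request:
{"op": "move_arm", "data": {
  "rows": "0 0 -0.8 0.0037 -0.0024 0.04 0.04; 0 0 0 0 0 0.04 0.04; 0 0 0 0 0 0.02 0.04; 0 0 0 0 0 0.0165 0.04; 0 0 0 0 0 0 0.005; 0 0 0 0 0 0 0.005; 0 0 0 0 0 0 0.005; 0 0 0 0 0 0 0.005"
}}

```text
t: 31.22
eef_pos: [0.407, 0.3726, 0.1151]
ee_rot: [-3.141, -0.001, 0.223]
force: [-0.5, -0.7, 3.3]
width: 0.0133
gripper_force: 40.0
```

Request:
{"op": "move_arm", "data": {
  "rows": "0 0 0 0 0 -0.03 0.005; 0 0 0 0 0 -0.05 0.005; 0 0 0 0 0 -0.05 0.005; 0 0 0 0 0 -0.04 0.005; 0 0 0 0 0 0 0.005; 0 0 0 0 0 0 0.005"
}}

```text
t: 31.98
eef_pos: [0.4062, 0.3718, 0.2835]
ee_rot: [-3.142, 0.001, 0.222]
force: [0.5, -0.5, -2.4]
width: 0.0135
gripper_force: 40.0
```

```bash
python3 go.py 0.5507 0.2695 0.27 -1.394; python3 refit.py
```

```text
t 31.98 pos [0.4062 0.3718 0.2835] yaw 0.2224 w 0.0135 F [ 0.5 -0.5 -2.4] q6 0.7 q1 1.1
turn [4.000e-02 4.000e-02 9.261e+01] shift in FINAL tool axes [ 0.1261 -0.1243  0.0135] | in current [0.1184 0.1316 0.0134]
```

Request:
{"op": "move_arm", "data": {
  "rows": "0 0 10.3 0 0 0 0.005; 0 0 10.3 0 0 0 0.005; 0 0 10.3 0 0 0 0.005; 0 0 10.3 0 0 0 0.005; 0 0 10.3 0 0 0 0.005; 0 0 10.3 0 0 0 0.005; 0 0 10.3 0 0 0 0.005; 0 0 10.3 0 0 0 0.005"
}}

```text
t: 33.08
eef_pos: [0.4064, 0.3717, 0.2827]
ee_rot: [3.14, -0.002, -1.221]
force: [-0.0, -0.2, -1.2]
width: 0.0134
gripper_force: 40.0
```

Request:
{"op": "move_arm", "data": {
  "rows": "0 0 10.2 0 0 0 0.005; 0 0 0 0.03 -0.03 0 0.005; 0 0 0 0.03 -0.03 0 0.005; 0 0 0 0.03 -0.03 0 0.005; 0 0 0 0.03 -0.03 0 0.005; 0 0 0 0 0 0 0.005; 0 0 0 0 0 0 0.005"
}}

```text
t: 33.95
eef_pos: [0.5456, 0.2749, 0.2828]
ee_rot: [3.14, -0.001, -1.394]
force: [-0.0, -0.0, -1.7]
width: 0.0138
gripper_force: 40.0
```

```bash
python3 go.py 0.5507 0.2695 0.241 -1.394; cat > chk.py <<'E'
# compare held board (rendered) with image for corner k at TCP: hole 21 mm under TCP
import sys
from fit2 import *
k=sys.argv[1];hz=float(sys.argv[2]);hx={"a":-.0102,"b":-.0165}[k]
s=arm.get_state();ims={n:arm.grab_frame(n)[0] for n in("top","side")}
yaw=s["ee_rot"][2]+np.pi
L,u,f=BD[k]
def rend(n,p,roi):
    u0,u1,v0,v1=roi;M=np.zeros(((v1-v0)*S,(u1-u0)*S),np.uint8);zb=p[3]
    for b in((-L-hx,L-hx,-.007,.007,zb,zb+f),(-L-hx,u-hx,-.007,.007,zb+f,zb+.11)): hull_fill(n,box(*b,p[:3]),roi,M)
    return M
o=[]
for n in("side","top"):
    p=(*s["eef_pos"][:2],yaw,s["eef_pos"][2]-hz-.084)
    roi=roi_of(n,p,.19,.2);u0,u1,v0,v1=roi;M=rend(n,p,roi)
    c=cv2.resize(cv2.convertScaleAbs(ims[n][v0:v1,u0:u1],alpha=1.8),(M.shape[1],M.shape[0]),interpolation=cv2.INTER_CUBIC)
    cs,_=cv2.findContours(M,cv2.RETR_EXTERNAL,cv2.CHAIN_APPROX_NONE);cv2.drawContours(c,cs,-1,(255,0,255),2)
    # peg axes
    P=(.6698,.1943,.177)
    for y in(.095,-.095):
        q=[tuple(((px(n,tf([[-.012-t,y,.215+t*.0875]],P)[0])-[u0,v0]+.5)*S).astype(int)) for t in(0,.07)]
        cv2.line(c,tuple(map(int,q[0])),tuple(map(int,q[1])),(255,0,0),2)
    o.append(cv2.resize(c,(400,400),interpolation=cv2.INTER_AREA))
cv2.imwrite(sys.argv[3],np.hstack(o))
E
python3 chk.py a .021 pics/ka.png
```

```text
t 33.95 pos [0.5456 0.2749 0.2828] yaw -1.3942 w 0.0138 F [-0.  -0.  -1.7] q6 -0.61 q1 0.79
turn [ 0.12 -0.06 -0.01] shift in FINAL tool axes [ 0.0062 -0.0041  0.0418] | in current [ 0.0062 -0.0042  0.0418]
```

View pics/ka.png

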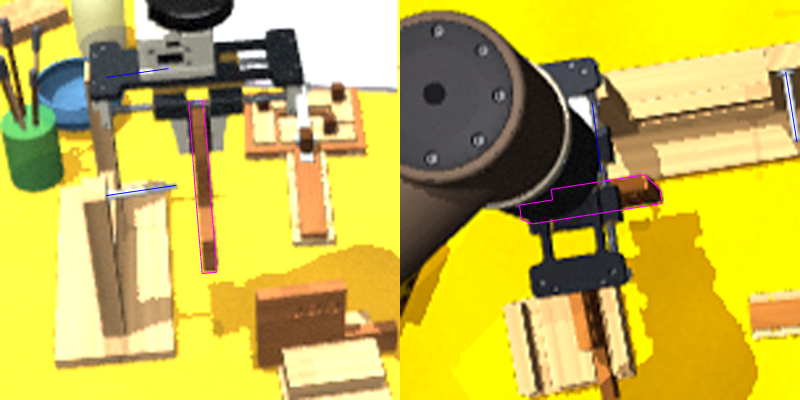

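Left panel: the rendered board outline coincides with the held corner A (190–215, 100–272), and the peg line lies on peg 1 at (107,194)–(176,185). The board is level. Lower and insert.

Request:
{"op": "move_arm", "data": {
  "rows": "0 0 0 0.006 -0.004 0.021 0.005; 0 0 0 0 0 0.021 0.005; 0 0 0 0 0 0 0.005; 0 0 0 0 0 0 0.005"
}}

```text
t: 34.55
eef_pos: [0.551, 0.2707, 0.2432]
ee_rot: [-3.14, 0.0, -1.392]
force: [0.1, -0.1, -2.3]
width: 0.0139
gripper_force: 40.0
```

```bash
python3 go.py 0.5970 0.2778 0.241 -1.394
```

```text
t 34.55 pos [0.551  0.2707 0.2432] yaw -1.3923 w 0.0139 F [ 0.1 -0.1 -2.3] q6 -0.6 q1 0.77
turn [-0.07  0.02  0.1 ] shift in FINAL tool axes [ 0.0011 -0.0466  0.0022] | in current [ 0.0012 -0.0465  0.0023]
```

Request:
{"op": "move_arm", "data": {
  "rows": "0 0 0 0.001 -0.005 0.0015 0.005; 0 0 0 0 -0.007 0 0.005; 0 0 0 0 -0.006 0 0.005; 0 0 0 0 -0.004 0 0.005; 0 0 0 0 0 0 0.005"
}}

```text
t: 35.17
eef_pos: [0.5731, 0.2728, 0.2404]
ee_rot: [3.141, -0.0, -1.394]
force: [0.4, 0.1, -2.0]
width: 0.0133
gripper_force: 40.0
```

Request:
{"op": "move_arm", "data": {
  "rows": "0 0 0 0 -0.006 0 0.005; 0 0 0 0 -0.006 0 0.005; 0 0 0 0 0 0 0.005"
}}

```text
t: 35.55
eef_pos: [0.585, 0.2751, 0.2404]
ee_rot: [3.141, -0.0, -1.394]
force: [-1.3, -0.5, -1.4]
width: 0.0133
gripper_force: 40.0
```

Request:
{"op": "move_arm", "data": {
  "rows": "0 0 0 0 -0.006 0 0.005; 0 0 0 0 -0.006 0 0.005; 0 0 0 0 0 0 0.005; 0 0 0 0 0 0.002 0.005; 0 0 0 0 0 0.002 0.005; 0 0 0 0 0 0 0.005"
}}

```text
t: 36.3
eef_pos: [0.5964, 0.2772, 0.2371]
ee_rot: [-3.141, 0.0, -1.393]
force: [-1.3, 0.0, 0.7]
width: 0.0137
gripper_force: 40.0
```

```bash
python3 go.py 0.5970 0.2778 0.241 -1.394; python3 chk.py a .021 pics/ka2.png
```

```text
t 36.3 pos [0.5964 0.2772 0.2371] yaw -1.3932 w 0.0137 F [-1.3  0.   0.7] q6 -0.55 q1 0.73
turn [-0.04  0.02  0.05] shift in FINAL tool axes [-0.0004 -0.0007 -0.0039] | in current [-0.0004 -0.0007 -0.0039]
```

View pics/ka2.png

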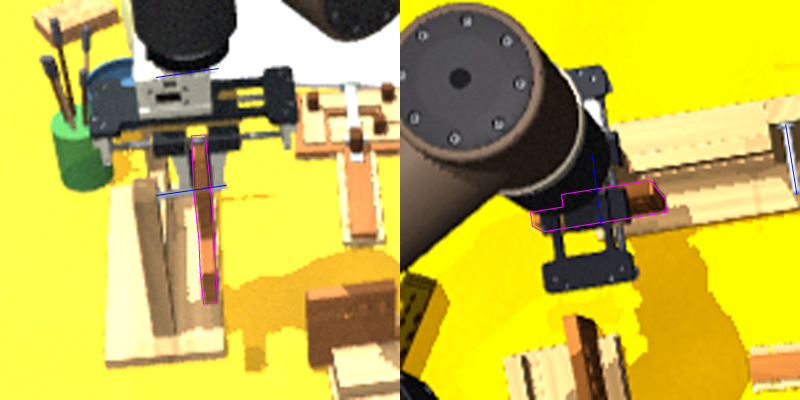

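Request:
{"op": "move_arm", "data": {
  "rows": "0 0 0 0 0 0.001 0.005; 0 0 0 0 0 0 0.005"
}}

```text
t: 36.65
eef_pos: [0.5966, 0.2772, 0.2368]
ee_rot: [-3.14, 0.0, -1.393]
force: [-2.6, 0.1, 6.0]
width: 0.0138
gripper_force: 40.0
```

Request:
{"op": "move_arm", "data": {
  "rows": "0 0 0 0 0 -0.001 0.02; 0 0 0 0 0 0 0.026; 0 0 0 0 0 0 0.026; 0 0 0 0 0 -0.03 0.026; 0 0 0 0 0 -0.04 0.026; 0 0 0 0 0 0 0.026"
}}

```text
t: 37.4
eef_pos: [0.5978, 0.2778, 0.3104]
ee_rot: [-3.136, 0.002, -1.393]
force: [-0.7, 0.4, -0.5]
width: 0.0259
gripper_force: 0.0
```

```bash
python3 go.py 0.4326 0.3100 0.3 0.2184
python3 - <<'E'
from h import *
from scipy.spatial.transform import Rotation
im,d=arm.grab_frame("side");w=cloud("side",d);cv2.imwrite("pics/side6.png",im)
k=(w[...,2]>.13)&(w[...,2]<.26)&(w[...,0]>.55)&(w[...,0]<.635)&(w[...,1]>.21)&(w[...,1]<.38)
# stand-frame x of the board's pixels vs height
q=w[k];print(k.sum(),np.round(q.min(0),3),np.round(q.max(0),3),np.round(np.median(q,0),3))
E
```

```text
t 37.4 pos [0.5978 0.2778 0.3104] yaw -1.3933 w 0.0259 F [-0.7  0.4 -0.5] q6 -0.55 q1 0.73
turn [ -0.35  -0.17 -92.34] shift in FINAL tool axes [-0.1543 -0.0673  0.0104] | in current [-0.0609  0.157   0.0096]
527 [0.572 0.224 0.136] [0.635 0.359 0.245] [0.588 0.304 0.203]
```

Request:
{"op": "move_arm", "data": {
  "rows": "0 0 0 0 0.025 0 0.04; 0 0 0 0 0.045 0 0.04; 0 0 0 -0.03 0.045 0 0.04; 0 0 0 -0.03 0.042 0 0.04; 0 0 -10.3 0 0 0 0.04; 0 0 -10.3 0 0 0 0.04; 0 0 -10.3 0 0 0 0.04; 0 0 -10.3 0 0 0 0.04"
}}

```text
t: 38.45
eef_pos: [0.4308, 0.3082, 0.3055]
ee_rot: [3.14, 0.0, -0.668]
force: [-0.1, 0.2, 0.3]
width: 0.0396
gripper_force: 0.0
```

Request:
{"op": "move_arm", "data": {
  "rows": "0 0 -10.3 0 0 0.02 0.04; 0 0 -10.3 0 0 0.02 0.04; 0 0 -10.3 0 0 0.02 0.04; 0 0 -10.3 0 0 0.02 0.04; 0 0 -9.9 0 0 0.02 0.04; 0 0 0 0 0 0.02 0.04; 0 0 0 0 0 0 0.04"
}}

```text
t: 39.33
eef_pos: [0.4302, 0.3072, 0.1844]
ee_rot: [3.139, 0.004, 0.217]
force: [-0.7, -0.3, 0.4]
width: 0.0397
gripper_force: 0.0
```

```bash
python3 go.py 0.4326 0.3100 0.115 0.2184; python3 - <<'E'
from fit2 import *
im=arm.grab_frame("side")[0]
# recheck B from side top edge
E
```

```text
t 39.33 pos [0.4302 0.3072 0.1844] yaw 0.2169 w 0.0397 F [-0.7 -0.3  0.4] q6 0.8 q1 0.99
turn [ 0.16  0.21 -0.09] shift in FINAL tool axes [ 0.003  -0.0022  0.0694] | in current [ 0.0032 -0.0025  0.0694]
```

Request:
{"op": "move_arm", "data": {
  "rows": "0 0 0 0.003 -0.0023 0.035 0.04; 0 0 0 0 0 0.02 0.04; 0 0 0 0 0 0.0145 0.04; 0 0 0 0 0 0 0.005; 0 0 0 0 0 0 0.005; 0 0 0 0 0 0 0.005; 0 0 0 0 0 0 0.005; 0 0 0 0 0 0 0.005"
}}

```text
t: 40.38
eef_pos: [0.4341, 0.3117, 0.118]
ee_rot: [-3.141, -0.001, 0.218]
force: [-0.8, -1.6, 5.4]
width: 0.0135
gripper_force: 40.0
```

Request:
{"op": "move_arm", "data": {
  "rows": "0 0 0 0 0 -0.03 0.005; 0 0 0 0 0 -0.05 0.005; 0 0 0 0 0 -0.05 0.005; 0 0 0 0 0 -0.05 0.005; 0 0 0 0 0 0 0.005; 0 0 0 0 0 0 0.005"
}}

```text
t: 41.12
eef_pos: [0.4332, 0.3111, 0.2964]
ee_rot: [-3.141, 0.001, 0.217]
force: [0.1, -0.2, -0.7]
width: 0.0132
gripper_force: 39.9
```

```bash
python3 go.py 0.5841 0.0825 0.28 -1.394
```

```text
t 41.12 pos [0.4332 0.3111 0.2964] yaw 0.2173 w 0.0132 F [ 0.1 -0.2 -0.7] q6 0.8 q1 0.99
turn [4.000e-02 5.000e-02 9.232e+01] shift in FINAL tool axes [ 0.2516 -0.1084  0.0164] | in current [0.0981 0.2558 0.0163]
```

Request:
{"op": "move_arm", "data": {
  "rows": "0 0 10.3 0 0 0 0.005; 0 0 10.3 0 0 0 0.005; 0 0 10.3 0 0 0 0.005; 0 0 10.3 0 0 0 0.005; 0 0 10.3 0 0 0 0.005; 0 0 10.3 0 0 0 0.005; 0 0 10.3 0 0 0 0.005; 0 0 10.3 0 0 0 0.005"
}}

```text
t: 42.12
eef_pos: [0.4331, 0.3108, 0.295]
ee_rot: [3.138, -0.002, -1.227]
force: [-0.3, 0.3, -1.3]
width: 0.0137
gripper_force: 39.9
```

Request:
{"op": "move_arm", "data": {
  "rows": "0 0 9.9 0 0 0 0.005; 0 0 0 0.05 0 0 0.005; 0 0 0 0.05 0 0 0.005; 0 0 0 0.05 0 0 0.005; 0 0 0 0.05 0 0 0.005; 0 0 0 0.05 0 0 0.005; 0 0 0 0 -0.035 0 0.005; 0 0 0 0 -0.035 0 0.005"
}}

```text
t: 43.12
eef_pos: [0.5469, 0.0767, 0.2957]
ee_rot: [3.139, -0.0, -1.395]
force: [-0.5, 1.0, -0.6]
width: 0.0135
gripper_force: 39.9
```

Request:
{"op": "move_arm", "data": {
  "rows": "0 0 0 0 -0.03 0.01 0.005; 0 0 0 0 0 0 0.005; 0 0 0 0 0 0 0.005"
}}

```text
t: 43.5
eef_pos: [0.5754, 0.0827, 0.2856]
ee_rot: [3.139, -0.001, -1.394]
force: [-0.5, -0.3, -1.1]
width: 0.0139
gripper_force: 39.9
```

```bash
python3 go.py 0.5841 0.0825 0.244 -1.394; sed -i 's/{"a":-.0102/{"c":0,"a":-.0102/' chk.py; python3 chk.py b .024 pics/kb.png
```

```text
t 43.5 pos [0.5754 0.0827 0.2856] yaw -1.3936 w 0.0139 F [-0.5 -0.3 -1.1] q6 -0.3 q1 0.48
turn [ 0.17 -0.04  0.02] shift in FINAL tool axes [ 0.0017 -0.0085  0.0416] | in current [ 0.0017 -0.0086  0.0416]
```

View pics/kb.png

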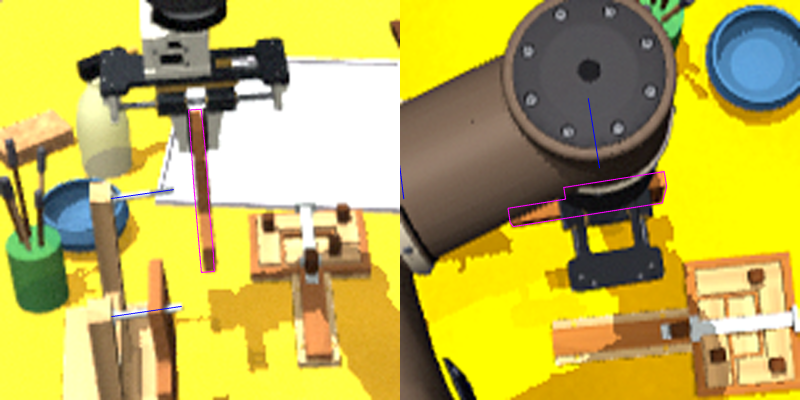

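Corner A hangs on peg 1 (155,260–400), with the peg tip sticking out past it. Held B matches its outline at (190–215, 110–272), and peg 2 is at (112,198)–(173,188). Lower and insert.

Request:
{"op": "move_arm", "data": {
  "rows": "0 0 0 0.0017 -0.001 0.021 0.005; 0 0 0 0 0 0.0206 0.005; 0 0 0 0 0 0 0.005; 0 0 0 0 0 0 0.005; 0 0 0 0 0 0 0.005"
}}

```text
t: 44.22
eef_pos: [0.5779, 0.0816, 0.2468]
ee_rot: [-3.14, 0.0, -1.393]
force: [0.2, 0.0, -1.6]
width: 0.0137
gripper_force: 39.9
```

```bash
python3 go.py 0.6304 0.0908 0.2435 -1.394
```

```text
t 44.23 pos [0.5779 0.0816 0.2468] yaw -1.3932 w 0.0137 F [ 0.2  0.  -1.6] q6 -0.3 q1 0.48
turn [-0.11  0.02  0.04] shift in FINAL tool axes [ 0.0002 -0.0533  0.0033] | in current [ 0.0003 -0.0533  0.0034]
```

Request:
{"op": "move_arm", "data": {
  "rows": "0 0 0 0 -0.005 0.003 0.005; 0 0 0 0 -0.007 0 0.005; 0 0 0 0 -0.007 0 0.005; 0 0 0 0 -0.004 0 0.005; 0 0 0 0 0 0 0.005"
}}

```text
t: 44.85
eef_pos: [0.6005, 0.0855, 0.2422]
ee_rot: [3.141, -0.0, -1.394]
force: [0.1, -0.3, -1.4]
width: 0.0137
gripper_force: 39.9
```

Request:
{"op": "move_arm", "data": {
  "rows": "0 0 0 0 -0.006 0 0.005; 0 0 0 0 -0.006 0 0.005; 0 0 0 0 -0.003 0 0.005; 0 0 0 0 0 0 0.005"
}}

```text
t: 45.35
eef_pos: [0.6151, 0.0882, 0.2424]
ee_rot: [3.141, 0.0, -1.394]
force: [-0.1, -0.5, -1.6]
width: 0.0134
gripper_force: 39.9
```

```bash
python3 go.py 0.6304 0.0908 0.2435 -1.394
```

```text
t 45.35 pos [0.6151 0.0882 0.2424] yaw -1.3936 w 0.0134 F [-0.1 -0.5 -1.6] q6 -0.28 q1 0.46
turn [0.01 0.   0.02] shift in FINAL tool axes [ 0.0001 -0.0155 -0.0011] | in current [ 0.0001 -0.0155 -0.0011]
```

Request:
{"op": "move_arm", "data": {
  "rows": "0 0 0 0 -0.006 0 0.005; 0 0 0 0 -0.006 0 0.005; 0 0 0 0 -0.003 0 0.005; 0 0 0 0 0 0 0.005; 0 0 0 0 0 0.0015 0.005; 0 0 0 0 0 0 0.005"
}}

```text
t: 46.1
eef_pos: [0.6295, 0.0908, 0.2409]
ee_rot: [3.141, 0.0, -1.393]
force: [-0.2, 0.1, -1.2]
width: 0.0138
gripper_force: 39.9
```

Request:
{"op": "move_arm", "data": {
  "rows": "0 0 0 0 0 0.0015 0.005; 0 0 0 0 0 0.0015 0.005; 0 0 0 0 0 0 0.005"
}}

```text
t: 46.48
eef_pos: [0.6299, 0.0907, 0.2395]
ee_rot: [-3.14, -0.0, -1.393]
force: [-2.0, 1.2, 6.7]
width: 0.0134
gripper_force: 40.0
```

Request:
{"op": "move_arm", "data": {
  "rows": "0 0 0 0 0 -0.001 0.02; 0 0 0 0 0 0 0.026; 0 0 0 0 0 0 0.026; 0 0 0 0 0 -0.03 0.026; 0 0 0 0 0 -0.04 0.026; 0 0 0 0 0.04 -0.02 0.026; 0 0 0 0 0.05 0 0.026; 0 0 0 0 0.05 0 0.026"
}}

```text
t: 47.48
eef_pos: [0.4907, 0.0658, 0.3289]
ee_rot: [-3.142, 0.0, -1.394]
force: [-0.2, 0.9, 1.2]
width: 0.0258
gripper_force: 0.0
```

Request:
{"op": "move_arm", "data": {
  "rows": "0 0 0 0.05 0 0 0.026; 0 0 0 0.05 0 0 0.026; 0 0 0 0.05 0 0 0.026; 0 0 0 0.05 0 0 0.026; 0 0 0 0.05 0 0 0.026; 0 0 0 0 0 0 0.026; 0 0 0 0 0 0 0.026; 0 0 0 0 0 0 0.026"
}}

```text
t: 48.48
eef_pos: [0.536, -0.1791, 0.3292]
ee_rot: [-3.141, 0.0, -1.392]
force: [0.0, 0.4, -0.0]
width: 0.0256
gripper_force: 0.0
```

```bash
python3 - <<'E'
from h import *
o=[]
for n,(v,u) in dict(side=(150,200),top=(90,210)).items():
    im,d=arm.grab_frame(n);o.append(cv2.resize(cv2.convertScaleAbs(im[v:v+180,u:u+180],alpha=1.8),(400,400),interpolation=cv2.INTER_CUBIC))
cv2.imwrite("pics/fin.png",np.hstack(o))
E
```

```text
(no output)
```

View pics/fin.png

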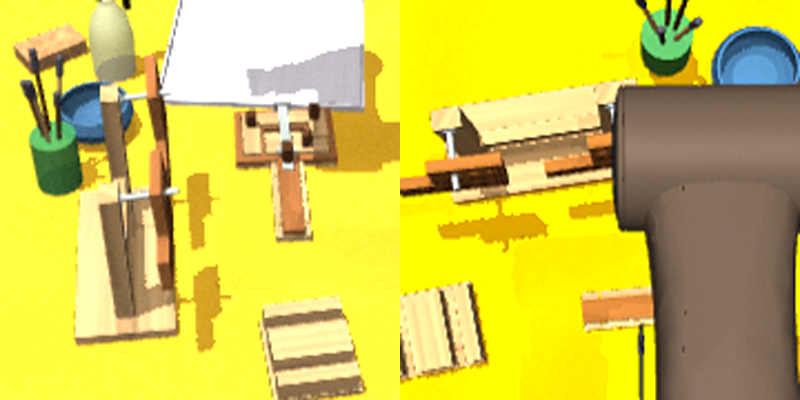

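Both corners hang level on their pegs, the bar is home and the blocks are still seated.

```bash
python3 -c "
from station import arm
print(arm.job_done())"
```

```text
the job is handed in; nothing more can be done
None
```

I handed the job in at about 48 s: the ell, long and angle blocks are in their recesses (no short block was present), the bar is home, and corners A and B hang level on peg 1 and peg 2; the hand-in call gave no verdict.

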